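# Set out three rapid tests in front of their specimens

## Robot

A 6-joint arm with a two-finger parallel gripper is mounted at the origin on the work surface. World frame = base frame: x ahead of the robot, y to its left, z up, the work surface at z = 0. Lengths are in mm, angles in rad, forces in N, time in s.
With the tool pointing down it reaches from about 275 to 750 mm from the base axis. Payload 10.2 kg.
Tool frame: the origin (TCP) lies between the finger pads; the fingertips stand 11 mm ahead of it and the grasp point (between the pads) lies 8 mm behind it; z points along the fingers, y is the direction in which the jaws open and shut (so a half turn about z gives the same grasp; the last joint's range is limited). The gripper opens to 88 mm and grips with 3 to 60 N. Pads are 18 mm wide; open, the fingers measure 123 mm over their backs; the gripper's body (75 mm by 187 mm) begins 45 mm behind the grasp point.
Start: joints at [-1.354, 0.313, 1.498, -0, 1.331, -0.223], TCP at [223.512, -475.051, 223.32] pointing down, gripper open.
Joint ranges: [-2.94, 2.94], [-0.97, 2.17], [0.19, 2.56], [-1.23, 4.37], [0.02, 3.11], [-2.88, 2.88]. Speed limits (rad/s): [2.39, 2.39, 3.01, 3.14, 3.14, 3.14].

## Interface

Orientations are given as a unit quaternion [x, y, z, w].
In Python, from rig import arm, vision gives the robot as it stands.
- The arm moves only by the tool arm_command, never from a script. Its argument "rows" is a list of rows, each an object of numbers: "jaw": the opening, from -1 (shut) to 1 (fully open), so that 0 is half open; "x", "y", "z": the shift along the tool's x, y, z in m; "yaw": the turn about the tool's z in rad. In form: [{"jaw": .., "x": .., "y": .., "z": .., "yaw": ..}, ...]. A call has 1 to 10 rows; each row shifts and turns the commanded pose from where the row before left it, along the tool's axes as they then stand; what a row does not reach is not made up. A row lasts 1/12 s, in which the tool goes at most 41.7 mm and 7.16 degrees, less where a joint would pass 70% of its speed; a pose out of reach is approached as far as the arm can. A call with a gripper value outside its range is refused whole. The fingers move at their own pace and stop on an object; "force" is the grip in N (left out, the last holds). Time passes only in rows, so rows that do not move let the fingers close. It gives the time, the measured TCP pose, the force and the opening at its end, in the units of the state.
- arm.get_obs(): the state, without advancing time (a new reading comes with each control period).
- vision.camera(name): name is "side" or "top"; returns a dict with "color" (420x560x3 uint8, red, green, blue), "range_z" (420x560 float32, mm along the optical axis (not along the pixel's ray), 0 where there is no reading), "camera_matrix" (3x3 intrinsics, pixels), "cam_to_world" (4x4, takes a point from camera to world coordinates). Camera axes: x right, y down, z forward; pixel columns grow to the right and rows downward; lengths in mm; the calibration is good to about 2 mm. A picture is of the moment at which its call begins.
- arm.close_job(): hands the job in, once; it reports no verdict.
The state is a dict: "clock": time; "q": joint angles; "joint_velocities": joint speeds; "tau": joint torques, N m; "eef_pos": TCP position; "eef_rot": TCP orientation; "contact_force": force on the tool from outside, world axes, zero at the start; "torque": the same for the moment, N m; "width": opening from 0.0 (shut) to 1.0 (fully open).
Only numpy, scipy, OpenCV 4.12 (cv2) and the standard library are available. Lean on these libraries where they do the work, as an engineer would, in place of code of your own. Each camera call takes 0.05 s, during which the arm holds its last target. There are 200 camera calls.

## Task

Set out the rapid tests on the bench, each lying flat squarely in front of its own specimen, with its length running front to back (in front means on the robot's side): the narrow one-window cassette in front of the tube rack, the two-window cassette in front of the swab block, the wide five-strip panel in front of the urine cup. Then stand the buffer bottle directly to the right of the one-window cassette and lay the timer directly in front of the two-window cassette. Leave a gap of about 3 cm between each piece and the one it is set against, and do not shift the specimens.

Things in the scene. Friction and masses are not known exactly. Their poses are not given: they have to be found in the camera images.
- tube_rack: Specimen, stays put: white open grid rack of capped blood tubes. 60 mm deep (x), 106 wide (y), 58 high; grey tube caps up to 93 mm high. Loose, 450 g. Origin: centre of the underside; z up. At yaw 0 its front (-x of its frame) faces the robot; it starts turned by at most 9 degrees. Its right is -y. The specimens stand in a row, in any order.
- swab_block: Specimen, stays put: low grey block with two white nozzle-capped swab extraction tubes. Block 30 mm high, 54 mm deep (x) by 88 mm wide (y) at its foot, nozzles up to 64 mm high. Loose, about 280 g. Origin: centre of the underside; z up. At yaw 0 its front (-x of its frame) faces the robot; it starts turned by at most 9 degrees.
- urine_cup: Specimen, stays put: round yellowish urine cup with ribbed white screw lid, 62 mm across the lid, 59 mm high. Loose, about 220 g. Origin: centre of the underside; z up. Its -x axis points straight to the robot's side of the bench (yaw 0).
- single_cassette: To be placed: narrow white one-window test cassette, 70 mm long (x), 21 mm wide (y), 6 mm thick, about 12 g. Lies face up. Origin: centre of the underside; z up. Either end may point to the specimen.
- duo_cassette: To be placed: white two-window test cassette, 75 mm long (x), 40 mm wide (y), 6 mm thick, about 18 g. Lies face up. Origin: centre of the underside; z up. Either end may point to the specimen.
- urine_panel: To be placed: wide white five-strip test panel, 82 mm long (x), 58 mm wide (y), 7 mm thick, about 30 g. Lies face up. Origin: centre of the underside; z up. Either end may point to the specimen.
- buffer_bottle: To be placed: small white dropper bottle with grey pointed cap, standing. Body 26 mm in diameter up to 36 mm, 62 mm high in all, about 25 g. Origin: centre of the underside; z up.
- timer: To be placed: flat square digital timer with a display and three buttons, 58 by 58 mm, 17 mm thick, about 60 g. Lies face up; which way round it is turned does not matter. Origin: centre of the underside; z up; x and y square to its sides.
Mind the look-alikes: they are no part of the job. What is shaped like the duo_cassette but purple or red is not meant.

How it is judged (in metres and radians):
At the end, for the whole second after the job is handed in: Tests flat, squarely (15 deg) in front of their specimens: gap 3 cm +-1.5 cm, 1.5 cm sideways. Bottle upright right of the one-window cassette, timer flat in front of the two-window one: gap 3 cm +-1.5 cm, 2 to 3 cm off line. All at rest on the bench; specimens within 1.5 cm of their start (x of single_cassette in the frame of tube_rack between -0.11 and -0.08 m and y of single_cassette in the frame of tube_rack between -0.015 and 0.015 m and angle between the x axis of single_cassette and the x axis of tube_rack, either way round below 0.26 rad and x of duo_cassette in the frame of swab_block between -0.1095 and -0.0795 m and y of duo_cassette in the frame of swab_block between -0.015 and 0.015 m and angle between the x axis of duo_cassette and the x axis of swab_block, either way round below 0.26 rad and x of urine_panel in the frame of urine_cup between -0.117 and -0.087 m and y of urine_panel in the frame of urine_cup between -0.015 and 0.015 m and angle between the x axis of urine_panel and the x axis of urine_cup, either way round below 0.26 rad and horizontal distance between buffer_bottle and single_cassette between 0.037 and 0.071 m and y of buffer_bottle in the frame of tube_rack below -0.02 m and x of buffer_bottle in the frame of tube_rack between -0.125 and -0.065 m and horizontal distance between timer and duo_cassette between 0.08 and 0.114 m and y of timer in the frame of swab_block between -0.025 and 0.025 m and x of timer in the frame of swab_block between -0.222 and -0.16 m and angle between each of single_cassette, duo_cassette, urine_panel, buffer_bottle, timer, tube_rack, swab_block, urine_cup's own z axis and vertical below 0.1 rad and height (world z) of each of single_cassette, duo_cassette, urine_panel, buffer_bottle, timer below 0.006 m and linear speed of each of single_cassette, duo_cassette, urine_panel, buffer_bottle, timer below 0.01 m/s and distance of each of tube_rack, swab_block, urine_cup from where it was at the start of the episode below 0.015 m); the robot touches nothing.
It fails at once if a specimen is shifted by more than 15 mm or tipped (distance of any of tube_rack, swab_block, urine_cup from where it was at the start of the episode above 0.015 m or angle between any of tube_rack, swab_block, urine_cup's own z axis and vertical above 0.3 rad).
It also fails if it takes over 115 s, if anything falls off the work surface, if the arm or the gripper's body presses on something with over 40 N, if the wrist force passes 120 N, or if a joint passes its speed limit or range.

## Working session

There is one attempt and no reset: what is moved stays moved. The work goes in short steps, Python scripts to look and compute and a tool call to move; the robot and the scene stay as the last step left them, time stands still between calls to the robot, and variables do not carry over. Pictures are saved under pics/ and viewed, about 12 in all and at most 16, crops included, and the job is handed in when it is done.

Besides the shell and the picture viewer there is one more tool, called after ">>>" as a command line: name --argument value ..., lists and objects as JSON in quotes. arm_command: Moves the arm, as the interface text tells. Its arguments: {"type":"object","properties":{"rows":{"type":"array"},"force":{"type":"number"}},"required":["rows"]}

```bash
mkdir -p pics
cat > h.py <<'E'
import numpy as np, cv2
from rig import arm, vision
def shot(n,f):
    d=vision.camera(n); np.savez(''+f+'.npz',**d)
    cv2.imwrite('pics/'+f+'.png',cv2.resize(d['color'][:,:,::-1],(784,588),interpolation=cv2.INTER_CUBIC)); return d
def world(d,u,v,z=None):
    K=d['camera_matrix'];T=d['cam_to_world']
    r=np.linalg.inv(K)@np.array([u,v,1.])
    if z is None: p=r*d['range_z'][int(v),int(u)]
    else:
        w=T[:3,:3]@r; p=r*((z-T[2,3])/w[2])
    return T[:3,:3]@p+T[:3,3]
E
python3 - <<'E'
from h import *
d=shot('top','t0'); e=shot('side','s0')
print(d['camera_matrix'],d['cam_to_world'],e['cam_to_world'])
o=arm.get_obs();print(o)
E
```

```text
[[393.43281962   0.         284.83908848]
 [  0.         393.43281962 211.15465569]
 [  0.           0.           1.        ]] [[ 7.72670635e-02 -9.73448933e-01  2.15469200e-01  3.35962995e+02]
 [-9.96993500e-01 -7.66992859e-02  1.10081725e-02  7.27965232e+00]
 [ 5.81043994e-03 -2.15671961e-01 -9.76448588e-01  9.53333539e+02]
 [ 0.00000000e+00  0.00000000e+00  0.00000000e+00  1.00000000e+00]] [[ 9.58483029e-01 -1.60413053e-01  2.35749732e-01  2.47127641e+02]
 [-2.84989565e-01 -5.66592787e-01  7.73145240e-01 -8.77911134e+02]
 [ 9.55150937e-03 -8.08232805e-01 -5.88785616e-01  6.90606313e+02]
 [ 0.00000000e+00  0.00000000e+00  0.00000000e+00  1.00000000e+00]]
{'clock': 0.1, 'q': array([-1.35437058e+00,  3.13342419e-01,  1.49832770e+00, -4.98027679e-05,
        1.33097704e+00, -2.23409089e-01]), 'joint_velocities': array([ 2.73637971e-04,  9.56364496e-04, -2.86739663e-03,  6.84490430e-05,
        1.16015104e-03, -1.02390657e-03]), 'tau': array([ 1.96420144e-03, -4.02814150e+01, -2.52644420e+01,  6.95214467e-02,
        3.42487532e-02, -5.54300959e-05]), 'eef_pos': array([ 223.46329629, -474.81998834,  222.85729657]), 'eef_rot': array([ 9.75914039e-01,  2.18154785e-01, -2.23444554e-05, -5.27338264e-04]), 'contact_force': array([-0.20367017, -0.31239621, -0.40905322]), 'torque': array([ 0.00541163,  0.04882587, -0.00062551]), 'width': 0.9998685295521574}
```

View pics/t0.png

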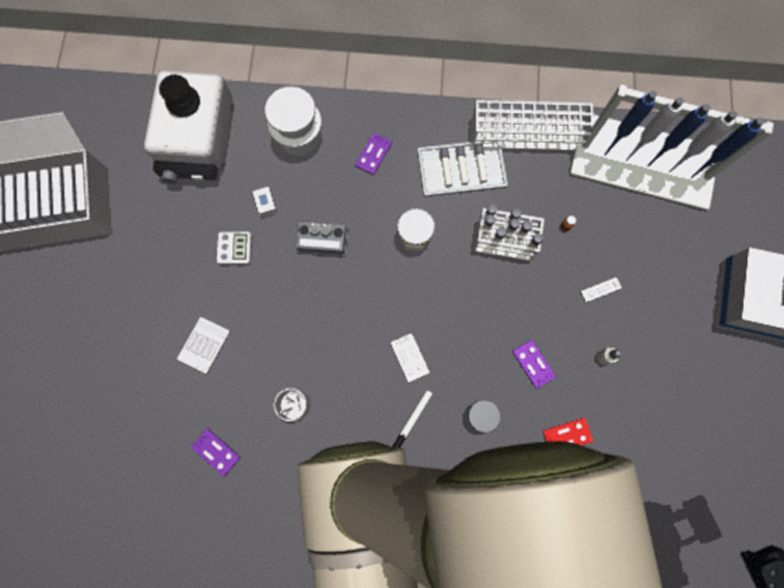

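View pics/s0.png

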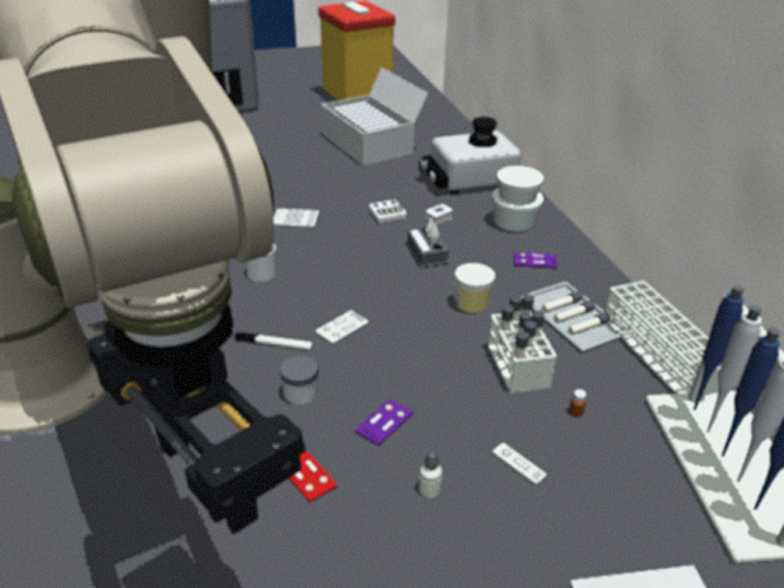

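The pictures, in view pixels, show these. Top view: tube rack (510,233), urine cup (416,229), swab block (322,238), one-window cassette (601,289), bottle (608,355). The two-window cassette is the white one at (410,357); the purple ones at (534,363), (374,154), (216,452) and the red one at (569,433) are decoys. The five-strip panel is at (203,345). The timer is likely (235,248), with three buttons, rather than the small item at (263,200). I'll confirm these in an enlarged crop.

Run:
```python
from h import *
d=np.load('t0.npz');c=d['color'][:,:,::-1]
cv2.imwrite('pics/c0.png',cv2.resize(c[130:290,120:320],(800,640),interpolation=cv2.INTER_CUBIC)[:600])
cv2.imwrite('pics/c1.png',cv2.resize(c[135:285,260:460],(800,600),interpolation=cv2.INTER_CUBIC))
```

```text
(no output)
```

View pics/c0.png

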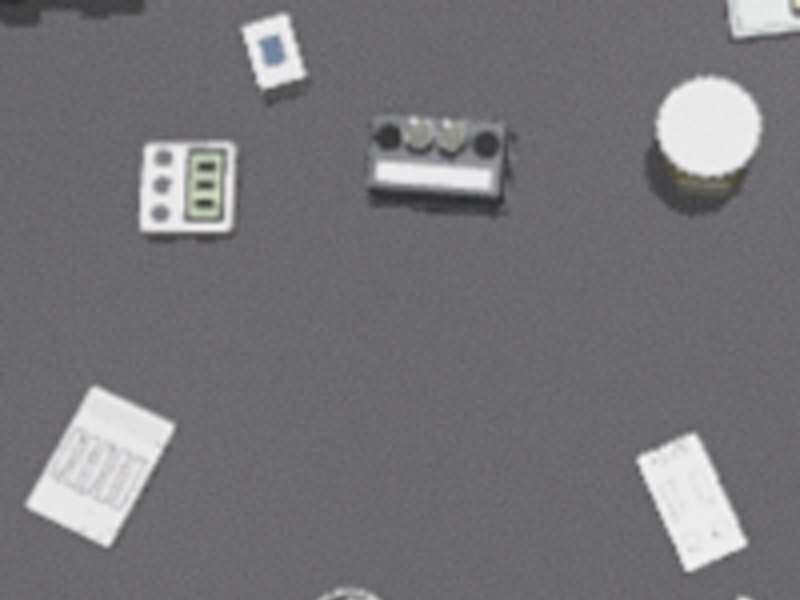

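View pics/c1.png

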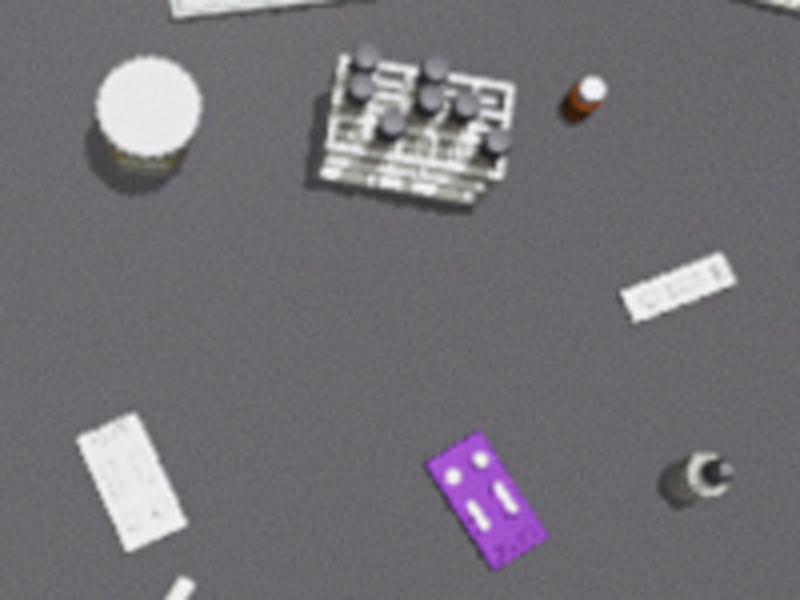

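The crops confirm the choices. In c0, the timer is at (188,188) with three buttons and a display, and the panel is at (100,466). In c1, the white two-window cassette is at (132,482), the one-window cassette at (679,287) and the bottle at (708,475). Next I'll convert the corners to positions.

Run:
```python
from h import *
d=np.load('t0.npz')
def P(c,u,v,z): o=(120,130) if c==0 else (260,135); return world(d,o[0]+(u+.5)/4-.5,o[1]+(v+.5)/4-.5,z)
def quad(n,c,pts,z):
    q=np.array([P(c,u,v,z)[:2] for u,v in pts],np.float32); (cx,cy),_,_=cv2.minAreaRect(q)
    e=[np.round(np.linalg.norm(q[i]-q[(i+1)%4]),1) for i in range(4)]
    a=[round(float(np.degrees(np.arctan2(*(q[(i+1)%4]-q[i])[::-1]))),1) for i in range(4)]
    print(n,q.mean(0).round(1),'edges',e,'dirs',a)
quad('panel',0,[(95,386),(175,425),(110,547),(26,505)],7)
quad('timer',0,[(146,142),(236,142),(234,233),(141,233)],17)
quad('duo',1,[(77,437),(136,412),(187,524),(128,551)],6)
quad('single',1,[(621,290),(722,252),(737,283),(634,322)],6)
quad('rack',1,[(338,55),(515,83),(502,180),(328,150)],58)
quad('swab',0,[(374,115),(509,123),(501,196),(369,190)],30)
for c,u,v in((0,708,128),(1,150,106)): print('cup',P(c,u,v,59))
print('bottle',P(1,703,476,36),P(1,722,470,62))
# cloud check
v,u=np.mgrid[0:420,0:560]; r=d['range_z']; K=d['camera_matrix'];T=d['cam_to_world']
p=np.stack([(u-K[0,2])/K[0,0]*r,(v-K[1,2])/K[1,1]*r,r],-1)@T[:3,:3].T+T[:3,3]
for n,(a,b,e,f),lo,hi in (('bottle',(422,245,448,265),15,90),('cup',(280,145,312,180),50,70),('rack',(335,145,392,188),52,64),('swabtop',(208,155,252,185),24,34),('duo',(275,235,310,275),3,12),('single',(412,195,448,218),3,12),('timer',(152,162,182,192),10,25),('panel',(124,222,166,270),3.5,12)):
    q=p[b:f,a:e].reshape(-1,3); q=q[(q[:,2]>lo)&(q[:,2]<hi)]
    print(n,len(q),q.mean(0).round(1),cv2.minAreaRect(q[:,:2].astype(np.float32)), q[:,2].max().round(1))
```

```text
panel [432.7 347.4] edges [np.float32(55.7), np.float32(80.9), np.float32(57.8), np.float32(80.8)] dirs [-111.1, 159.7, 68.8, -21.8]
timer [607.6 316.3] edges [np.float32(56.1), np.float32(59.0), np.float32(57.2), np.float32(59.0)] dirs [-85.5, -173.4, 94.5, 5.5]
duo [439.3  -8.9] edges [np.float32(38.9), np.float32(74.0), np.float32(38.8), np.float32(74.9)] dirs [-62.4, -151.5, 118.8, 28.6]
single [ 585.4 -337.9] edges [np.float32(69.2), np.float32(21.2), np.float32(70.3), np.float32(21.3)] dirs [-64.9, -154.5, 115.1, 22.5]
rack [ 664.5 -164.7] edges [np.float32(107.6), np.float32(62.0), np.float32(104.5), np.float32(60.7)] dirs [-95.0, 174.0, 84.3, -3.1]
swab [635.9 162.5] edges [np.float32(83.7), np.float32(47.2), np.float32(80.9), np.float32(48.4)] dirs [-89.0, 179.7, 91.8, 3.1]
cup [656.64903806  -1.39172744  59.        ]
cup [658.00277751  -2.49668096  59.        ]
bottle [ 464.6658466 -341.0220899   36.       ] [ 465.28361968 -341.95704092   62.        ]
bottle 132 [ 463.4 -338.2   39.7] ((464.2108154296875, -340.5425109863281), (25.405670166015625, 21.0607967376709), 22.26790
[... 269 characters left out ...]
4.03840637207031) 64.0
swabtop 571 [633.3 164.   29. ] ((636.4412231445312, 164.89132690429688), (50.35308074951172, 84.79541778564453), 0.8015104532241821) 33.5
duo 463 [438.4  -7.6   5.2] ((436.5481872558594, -5.0609893798828125), (81.85116577148438, 71.86428833007812), 4.871758937835693) 9.4
single 199 [ 585.  -338.3    5.5] ((586.6298828125, -338.1856689453125), (41.20439910888672, 69.32343292236328), 5.351555824279785) 9.7
timer 521 [606.8 317.9  16.1] ((607.4652099609375, 318.717041015625), (58.173179626464844, 57.36592483520508), 5.517122268676758) 21.4
panel 780 [431.6 348.7   6.4] ((444.6185607910156, 352.634033203125), (75.19792175292969, 102.6287612915039), 68.93302154541016) 11.2
```

Measured poses agree with the given sizes, to about 2 mm:

| Piece | Position (mm) | Yaw |
|---|---|---|
| Rack | (664.3, -164.3) | -5.3° |
| Swab block | (636, 163.5) | 1.2° |
| Cup | (657, -1.5) | 0° |

Targets:

| Piece | Target (mm) | Yaw |
|---|---|---|
| One-window cassette | (570, -155.5) | -5.3° |
| Bottle | (565, -209) | any |
| Two-window cassette | (541.5, 161.5) | 1.2° |
| Timer | (444.5, 159.5) | 1.2° |
| Panel | (555, -1.5) | 0° |

I'll start with the one-window cassette.

>>> arm_command --rows '[{"jaw": 0, "x": 0.0386, "y": 0.003, "z": 0.01}, {"jaw": 0, "x": 0.0386, "y": 0.003, "z": 0.01}, {"jaw": 0, "x": 0.0386, "y": 0.003, "z": 0.01}, {"jaw": 0, "x": 0.0386, "y": 0.003, "z": 0.01}, {"jaw": 0, "x": 0.0386, "y": 0.003, "z": 0.01}, {"jaw": 0, "x": 0.0386, "y": 0.003, "z": 0.01}, {"jaw": 0, "x": 0.0386, "y": 0.003, "z": 0.01}, {"jaw": 0, "x": 0.0386, "y": 0.003, "z": 0.01}, {"jaw": 0, "x": 0.0386, "y": 0.003, "z": 0.01}, {"jaw": 0, "x": 0.0386, "y": 0.003, "z": 0.01}]'

```text
schema error: expected keys jaw, x, y, z, yaw
```

>>> arm_command --rows '[{"jaw": 0, "yaw": 0.12}, {"jaw": 0, "yaw": 0.12}, {"jaw": 0, "yaw": 0.12}, {"jaw": 0, "yaw": 0.12}, {"jaw": 0, "yaw": 0.12}, {"jaw": 0, "yaw": 0.12}, {"jaw": 0, "yaw": 0.12}, {"jaw": 0, "yaw": 0.12}, {"jaw": 0, "yaw": 0.12}, {"jaw": 0, "yaw": 0.12}]'

```text
schema error: expected keys jaw, x, y, z, yaw
```

```bash
cat >> h.py <<'E'
def res(x,y,z,phi=None):
    o=arm.get_obs(); p=o['eef_pos']; q=o['eef_rot']; f=2*np.arctan2(q[1],q[0])
    dx,dy=x-p[0],y-p[1]
    print('t %.1f pos'%o['clock'],p.round(1),'phi %.1f'%np.degrees(f),'w %.3f'%o['width'],'F',o['contact_force'].round(1))
    print('go x %.1f y %.1f z %.1f'%(dx*np.cos(f)+dy*np.sin(f),dx*np.sin(f)-dy*np.cos(f),p[2]-z), '' if phi is None else 'yaw %.3f'%((f-np.radians(phi)+np.pi/2)%np.pi-np.pi/2))
E
python3 -c "
from h import *
res(585.4,-337.9,13,-65)"
```

```text
t 0.1 pos [ 223.5 -474.8  222.9] phi 25.2 w 1.000 F [-0.2 -0.3 -0.4]
go x 385.8 y 30.2 z 209.9 yaw -1.567
```

>>> arm_command --rows '[{"jaw": 0, "x": 0.0386, "y": 0.003, "z": 0.01, "yaw": 0}, {"jaw": 0, "x": 0.0386, "y": 0.003, "z": 0.01, "yaw": 0}, {"jaw": 0, "x": 0.0386, "y": 0.003, "z": 0.01, "yaw": 0}, {"jaw": 0, "x": 0.0386, "y": 0.003, "z": 0.01, "yaw": 0}, {"jaw": 0, "x": 0.0386, "y": 0.003, "z": 0.01, "yaw": 0}, {"jaw": 0, "x": 0.0386, "y": 0.003, "z": 0.01, "yaw": 0}, {"jaw": 0, "x": 0.0386, "y": 0.003, "z": 0.01, "yaw": 0}, {"jaw": 0, "x": 0.0386, "y": 0.003, "z": 0.01, "yaw": 0}, {"jaw": 0, "x": 0.0386, "y": 0.003, "z": 0.01, "yaw": 0}, {"jaw": 0, "x": 0.0386, "y": 0.003, "z": 0.01, "yaw": 0}]'

```text
clock: 0.93
eef_pos: [587.1, -336.6, 122.3]
eef_rot: [0.976, 0.218, -0.0, -0.0]
contact_force: [0.7, -1.1, 0.4]
width: 0.499
```

>>> arm_command --rows '[{"jaw": 0, "x": 0, "y": 0, "z": 0, "yaw": 0.12}, {"jaw": 0, "x": 0, "y": 0, "z": 0, "yaw": 0.12}, {"jaw": 0, "x": 0, "y": 0, "z": 0, "yaw": 0.12}, {"jaw": 0, "x": 0, "y": 0, "z": 0, "yaw": 0.12}, {"jaw": 0, "x": 0, "y": 0, "z": 0, "yaw": 0.12}, {"jaw": 0, "x": 0, "y": 0, "z": 0, "yaw": 0.12}, {"jaw": 0, "x": 0, "y": 0, "z": 0, "yaw": 0.12}, {"jaw": 0, "x": 0, "y": 0, "z": 0, "yaw": 0.12}, {"jaw": 0, "x": 0, "y": 0, "z": 0, "yaw": 0.12}, {"jaw": 0, "x": 0, "y": 0, "z": 0, "yaw": 0.12}]'

```text
clock: 1.77
eef_pos: [585.4, -337.7, 122.8]
eef_rot: [0.928, -0.374, -0.0, -0.0]
contact_force: [0.5, -0.0, 0.4]
width: 0.499
```

```bash
python3 -c "
from h import *
res(585.4,-337.9,13,-65)"
```

```text
t 1.8 pos [ 585.4 -337.7  122.8] phi -43.9 w 0.499 F [ 0.5 -0.   0.4]
go x 0.1 y 0.1 z 109.8 yaw 0.368
```

>>> arm_command --rows '[{"jaw": 0, "x": 0, "y": 0, "z": 0.02, "yaw": 0.123}, {"jaw": 0, "x": 0, "y": 0, "z": 0.02, "yaw": 0.123}, {"jaw": 0, "x": 0, "y": 0, "z": 0.02, "yaw": 0.122}, {"jaw": 0, "x": 0, "y": 0, "z": 0.02, "yaw": 0}, {"jaw": 0, "x": 0, "y": 0, "z": 0.015, "yaw": 0}, {"jaw": 0, "x": 0, "y": 0, "z": 0.008, "yaw": 0}, {"jaw": 0, "x": 0, "y": 0, "z": 0.005, "yaw": 0}, {"jaw": 0, "x": 0, "y": 0, "z": 0.002, "yaw": 0}]'

```text
clock: 2.43
eef_pos: [585.5, -337.8, 12.9]
eef_rot: [0.845, -0.535, -0.0, -0.0]
contact_force: [-1.1, -0.1, 0.2]
width: 0.507
```

>>> arm_command --rows '[{"jaw": -0.7, "x": 0, "y": 0, "z": 0, "yaw": 0}, {"jaw": -0.7, "x": 0, "y": 0, "z": 0, "yaw": 0}, {"jaw": -0.7, "x": 0, "y": 0, "z": 0, "yaw": 0}, {"jaw": -0.7, "x": 0, "y": 0, "z": 0, "yaw": 0}, {"jaw": -0.7, "x": 0, "y": 0, "z": 0, "yaw": 0}]' --force 12

```text
clock: 2.85
eef_pos: [585.7, -338.0, 13.8]
eef_rot: [0.845, -0.535, 0.0, 0.0]
contact_force: [-0.2, 0.1, 0.2]
width: 0.158
```

>>> arm_command --rows '[{"jaw": -0.7, "x": 0, "y": 0, "z": -0.01, "yaw": 0}, {"jaw": -0.7, "x": 0, "y": 0, "z": -0.02, "yaw": 0}, {"jaw": -0.7, "x": 0, "y": 0, "z": -0.03, "yaw": 0}, {"jaw": -0.7, "x": 0, "y": 0, "z": -0.02, "yaw": 0}]'

```text
clock: 3.18
eef_pos: [586.0, -338.2, 96.6]
eef_rot: [0.845, -0.535, 0.001, 0.0]
contact_force: [0.5, 1.2, 0.1]
width: 0.152
```

```bash
python3 -c "
from h import *
res(569.7,-155.5,13,-5.3)"
```

```text
t 3.2 pos [ 586.  -338.2   96.6] phi -64.6 w 0.152 F [0.5 1.2 0.1]
go x -172.1 y -63.5 z 83.6 yaw -1.036
```

Run:
```python
from h import *
d=shot('side','s1');c=d['color'][:,:,::-1]
cv2.imwrite('pics/s1c.png',cv2.resize(c[220:400,260:500],(800,600),interpolation=cv2.INTER_CUBIC))
```

```text
(no output)
```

View pics/s1c.png

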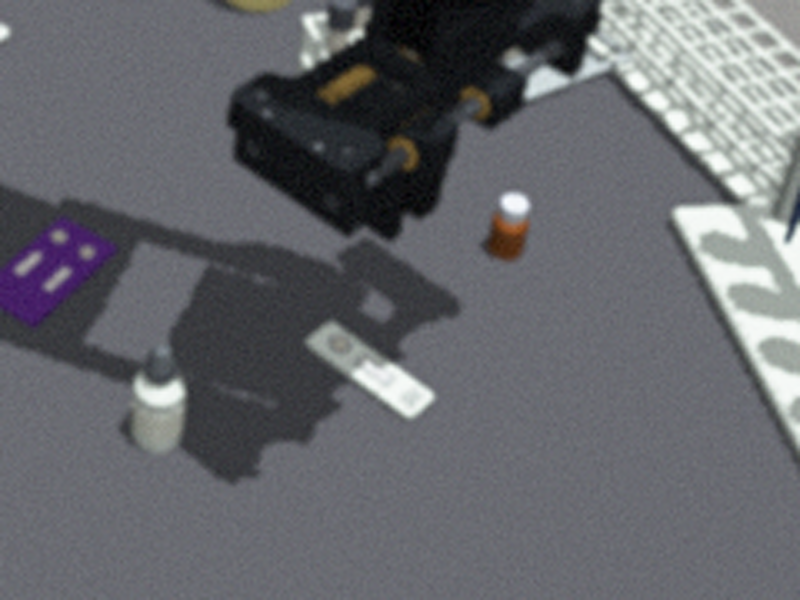

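Run:
```python
from h import *
d=np.load('s1.npz')
q=np.array([world(d,260+u*.3-.35,220+v*.3-.35,6)[:2] for u,v in ((333,322),(437,393),(411,412),(305,340))])
print(q.round(1),q.mean(0),[np.linalg.norm(q[i]-q[i-1]).round(1) for i in range(4)],np.degrees(np.arctan2(*(q[1]-q[0])[::-1])))
e=np.load('s0.npz');print(np.abs(e['color'][300:360,340:400].astype(int)-d['color'][300:360,340:400]).mean())
```

```text
[[ 577.9 -305.1]
 [ 609.3 -365.3]
 [ 590.9 -373. ]
 [ 558.3 -312.9]] [ 584.12908446 -339.09029312] [np.float64(21.1), np.float64(67.9), np.float64(19.9), np.float64(68.4)] -62.45608807815486
25.87648148148148
```

The first grip closed at 13 mm over the cassette, and the fingertips were still 2.8 mm up. The cassette lies unmoved at (584,-339) in the side view. I'll retry 2.5 mm lower.

>>> arm_command --rows '[{"jaw": 0, "x": 0, "y": 0, "z": 0.02, "yaw": 0}, {"jaw": 0, "x": 0, "y": 0, "z": 0.03, "yaw": 0}, {"jaw": 0, "x": 0, "y": 0, "z": 0.02, "yaw": 0}, {"jaw": 0, "x": 0, "y": 0, "z": 0.01, "yaw": 0}, {"jaw": 0, "x": 0, "y": 0, "z": 0.0025, "yaw": 0}, {"jaw": 0, "x": 0, "y": 0, "z": 0, "yaw": 0}, {"jaw": 0, "x": 0, "y": 0, "z": 0, "yaw": 0}]'

```text
clock: 3.82
eef_pos: [586.2, -338.4, 12.5]
eef_rot: [0.845, -0.535, 0.001, 0.0]
contact_force: [-0.3, 0.5, 0.0]
width: 0.503
```

>>> arm_command --rows '[{"jaw": -0.3, "x": 0, "y": 0, "z": 0, "yaw": 0}, {"jaw": -0.7, "x": 0, "y": 0, "z": 0, "yaw": 0}, {"jaw": -0.7, "x": 0, "y": 0, "z": 0, "yaw": 0}, {"jaw": -0.7, "x": 0, "y": 0, "z": 0, "yaw": 0}, {"jaw": -0.7, "x": 0, "y": 0, "z": 0, "yaw": 0}]' --force 12

```text
clock: 4.23
eef_pos: [585.6, -337.9, 11.1]
eef_rot: [0.845, -0.535, 0.0, 0.0]
contact_force: [0.3, -0.2, -0.1]
width: 0.157
```

Run:
```python
from h import *
d=shot('side','s2');c=d['color'][:,:,::-1]
cv2.imwrite('pics/s2c.png',cv2.resize(c[220:400,260:500],(800,600),interpolation=cv2.INTER_CUBIC))
res(585,-338,11)
```

```text
t 4.3 pos [ 585.6 -337.9   11. ] phi -64.6 w 0.152 F [0.4 0.1 0.9]
go x -0.1 y 0.6 z -0.0
```

View pics/s2c.png

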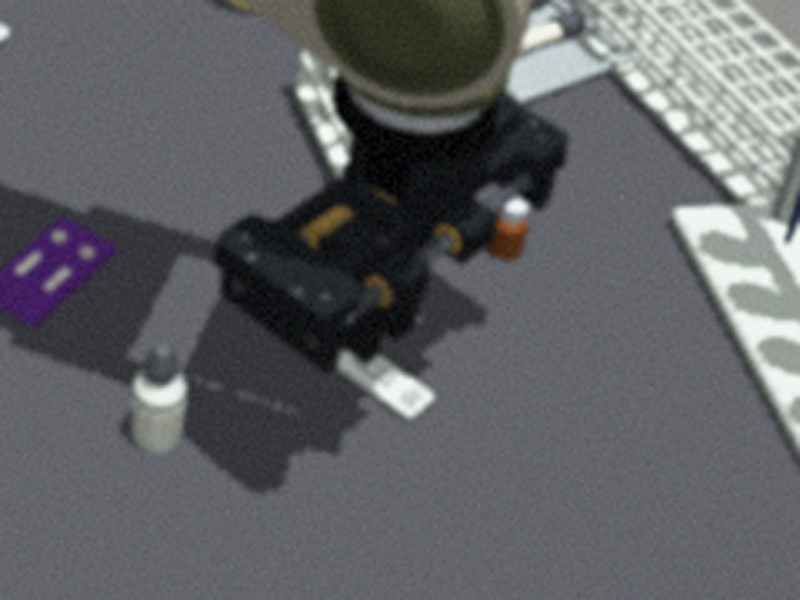

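>>> arm_command --rows '[{"jaw": -0.7, "x": 0, "y": 0, "z": -0.01, "yaw": 0}, {"jaw": -0.7, "x": 0, "y": 0, "z": -0.02, "yaw": 0}, {"jaw": -0.7, "x": 0, "y": 0, "z": -0.03, "yaw": 0}, {"jaw": -0.7, "x": 0, "y": 0, "z": -0.02, "yaw": 0}, {"jaw": -0.7, "x": 0, "y": 0, "z": 0, "yaw": 0}]'

```text
clock: 4.7
eef_pos: [587.3, -339.2, 96.7]
eef_rot: [0.845, -0.535, 0.004, 0.001]
contact_force: [0.1, -0.1, 0.7]
width: 0.148
```

Run:
```python
from h import *
d=shot('side','s3');e=np.load('s1.npz')
p=lambda d:np.abs(d['color'][318:345,355:392].astype(int)-np.load('s2.npz')['color'][318:345,355:392]).mean()
print(p(d),p(e)); res(569.7,-155.5,13,-5.3)
# points of the gripper below z 120 in the side view
v,u=np.mgrid[0:420,0:560]; r=d['range_z']; K=d['camera_matrix'];T=d['cam_to_world']
P=np.stack([(u-K[0,2])/K[0,0]*r,(v-K[1,2])/K[1,1]*r,r],-1)@T[:3,:3].T+T[:3,3]
m=(r>0)&(np.hypot(P[...,0]-585,P[...,1]+338)<60)&(P[...,2]>15)
print(m.sum(), np.percentile(P[m][:,2],[0,1,2,5,10,50]).round(1))
f=np.radians(-64.6);q=P[m][P[m][:,2]<115]; print((np.c_[(q[:,0]-585)*np.sin(f)-(q[:,1]+338)*np.cos(f),q[:,2]])[:40:3].round(0).tolist())
```

```text
39.542876209542875 40.60794127460794
t 4.8 pos [ 586.5 -338.6   93.9] phi -64.6 w 0.147 F [0.1 0.5 0.1]
go x -172.6 y -63.2 z 80.9 yaw -1.036
6490 [110.6 119.9 126.4 152.  192.8 275.8]
[[-9.0, 111.0], [-7.0, 111.0], [-13.0, 111.0], [-6.0, 113.0], [-12.0, 111.0], [8.0, 113.0]]
```

Run:
```python
from h import *
d=np.load('s3.npz');c=d['color'][:,:,::-1][190:340,280:480]
c=cv2.resize(c,(800,600),interpolation=cv2.INTER_CUBIC).astype(int)
c=np.clip(c*1.6+25,0,255).astype(np.uint8)
T=np.linalg.inv(d['cam_to_world']);K=d['camera_matrix'];o=arm.get_obs()['eef_pos'];print(o)
f=np.radians(-64.6)
for dz,col in((-11,(0,0,255)),(0,(0,255,0)),(8,(255,0,0))):
  for s in(-7,7):
    w=o+[s*np.sin(f),-s*np.cos(f),dz]; p=K@(T[:3,:3]@w+T[:3,3]);p=p[:2]/p[2];print(dz,s,p, d['range_z'][int(p[1]),int(p[0])],(T[:3,:3]@w+T[:3,3])[2])
    cv2.circle(c,(int((p[0]-280)*4),int((p[1]-190)*4)),4,col,-1)
cv2.imwrite('pics/s3c.png',c)
```

```text
[ 586.50181232 -338.56904479   93.9166613 ]
-11 -7 [380.04106278 295.27961215] 975.667 858.608196589666
-11 7 [374.64921568 299.26431896] 967.39246 850.9839336549821
0 -7 [380.88568184 290.48245885] 822.81525 852.1315548088702
0 7 [375.4601092  294.45441593] 979.03375 844.5072918741864
8 -7 [381.50805929 286.94756344] 821.3305 847.4212698773824
8 7 [376.05770587 290.90970634] 817.4638 839.7970069426985
```

View pics/s3c.png

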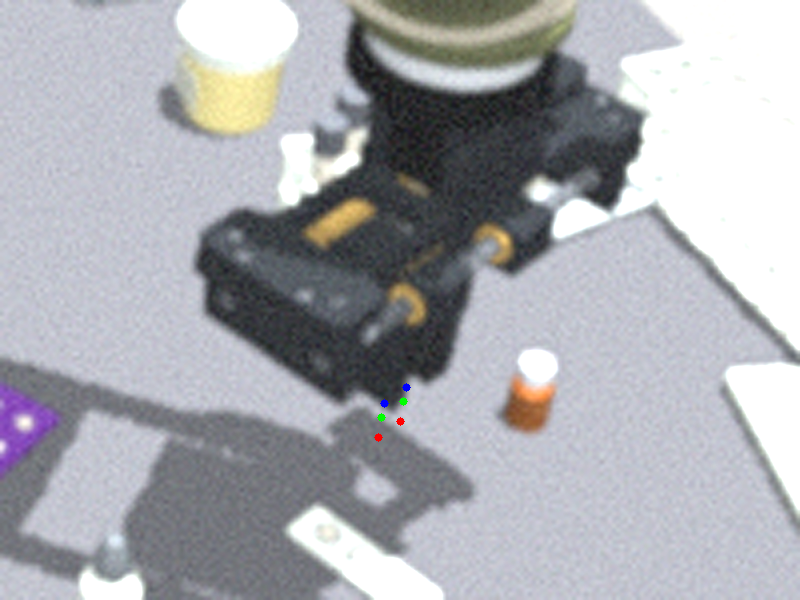

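The shown fingers end near the 'TCP' mark, about 10 mm above where the stated tip should be. So the tips ride higher than assumed, and I'll feel downward for the bench in small steps.

>>> arm_command --rows '[{"jaw": 0, "x": 0, "y": 0, "z": 0.02, "yaw": 0}, {"jaw": 0, "x": 0, "y": 0, "z": 0.03, "yaw": 0}, {"jaw": 0, "x": 0, "y": 0, "z": 0.02, "yaw": 0}, {"jaw": 0, "x": 0, "y": 0, "z": 0.01, "yaw": 0}, {"jaw": 0, "x": 0, "y": 0, "z": 0.001, "yaw": 0}, {"jaw": 0, "x": 0, "y": 0, "z": 0.001, "yaw": 0}, {"jaw": 0, "x": 0, "y": 0, "z": 0.001, "yaw": 0}, {"jaw": 0, "x": 0, "y": 0, "z": 0, "yaw": 0}]'

```text
clock: 5.42
eef_pos: [586.0, -338.3, 9.0]
eef_rot: [0.845, -0.535, 0.001, 0.0]
contact_force: [0.8, 0.5, -0.3]
width: 0.5
```

>>> arm_command --rows '[{"jaw": 0, "x": 0, "y": 0, "z": 0.001, "yaw": 0}, {"jaw": 0, "x": 0, "y": 0, "z": 0.001, "yaw": 0}, {"jaw": 0, "x": 0, "y": 0, "z": 0, "yaw": 0}]'

```text
clock: 5.67
eef_pos: [585.6, -337.8, 6.0]
eef_rot: [0.845, -0.535, 0.0, -0.0]
contact_force: [0.4, -0.1, -0.7]
width: 0.502
```

>>> arm_command --rows '[{"jaw": 0, "x": 0, "y": 0, "z": 0.001, "yaw": 0}, {"jaw": 0, "x": 0, "y": 0, "z": 0.001, "yaw": 0}, {"jaw": 0, "x": 0, "y": 0, "z": 0, "yaw": 0}]'

```text
clock: 5.92
eef_pos: [585.5, -337.8, 3.6]
eef_rot: [0.845, -0.535, -0.0, -0.0]
contact_force: [0.4, -0.5, -0.3]
width: 0.505
```

>>> arm_command --rows '[{"jaw": 0, "x": 0, "y": 0, "z": 0.001, "yaw": 0}, {"jaw": 0, "x": 0, "y": 0, "z": 0.001, "yaw": 0}, {"jaw": 0, "x": 0, "y": 0, "z": 0, "yaw": 0}]'

```text
clock: 6.17
eef_pos: [585.5, -337.8, 1.6]
eef_rot: [0.845, -0.535, -0.0, -0.0]
contact_force: [0.1, -0.6, 0.6]
width: 0.501
```

>>> arm_command --rows '[{"jaw": 0, "x": 0, "y": 0, "z": 0.001, "yaw": 0}, {"jaw": 0, "x": 0, "y": 0, "z": 0.001, "yaw": 0}, {"jaw": 0, "x": 0, "y": 0, "z": 0, "yaw": 0}]'

```text
clock: 6.42
eef_pos: [585.5, -337.8, -0.4]
eef_rot: [0.845, -0.535, -0.0, -0.0]
contact_force: [-0.3, -0.7, -0.3]
width: 0.499
```

>>> arm_command --rows '[{"jaw": 0, "x": 0, "y": 0, "z": 0.001, "yaw": 0}, {"jaw": 0, "x": 0, "y": 0, "z": 0.001, "yaw": 0}, {"jaw": 0, "x": 0, "y": 0, "z": 0, "yaw": 0}]'

```text
clock: 6.67
eef_pos: [585.5, -337.8, -2.4]
eef_rot: [0.845, -0.535, -0.0, -0.0]
contact_force: [-0.2, -1.2, 0.7]
width: 0.501
```

>>> arm_command --rows '[{"jaw": -0.7, "x": 0, "y": 0, "z": 0, "yaw": 0}, {"jaw": -0.7, "x": 0, "y": 0, "z": 0, "yaw": 0}, {"jaw": -0.7, "x": 0, "y": 0, "z": 0, "yaw": 0}, {"jaw": -0.7, "x": 0, "y": 0, "z": 0, "yaw": 0}, {"jaw": -0.7, "x": 0, "y": 0, "z": 0, "yaw": 0}]' --force 12

```text
clock: 7.08
eef_pos: [585.6, -337.9, -2.2]
eef_rot: [0.845, -0.535, 0.0, 0.0]
contact_force: [0.1, 1.0, -0.1]
width: 0.155
```

Still no contact with the bench, and the fingers close freely. I'll check from both cameras where the fingers really are.

Run:
```python
from h import *
o=arm.get_obs()['eef_pos'];f=np.radians(-64.6);ims=[]
for n,fn in(('side','s4'),('top','t4')):
  d=shot(n,fn);T=np.linalg.inv(d['cam_to_world']);K=d['camera_matrix']
  def pj(w): p=K@(T[:3,:3]@w+T[:3,3]);return p[:2]/p[2]
  a=(pj(o+[0,0,10])).astype(int);a0=a-[50,75]
  c=cv2.resize(d['color'][:,:,::-1][a0[1]:a0[1]+150,a0[0]:a0[0]+100],(400,600),interpolation=cv2.INTER_CUBIC)
  c=np.clip(c.astype(int)*1.7+25,0,255).astype(np.uint8)
  for s in(-7,7):
    p=(pj(o+[s*np.sin(f),-s*np.cos(f),2.2])-a0)*4; cv2.circle(c,tuple(int(t) for t in p),3,(0,0,255),-1)
  ims.append(c)
  v,u=np.mgrid[0:420,0:560]; r=d['range_z']
  P=np.stack([(u-K[0,2])/K[0,0]*r,(v-K[1,2])/K[1,1]*r,r],-1)@d['cam_to_world'][:3,:3].T+d['cam_to_world'][:3,3]
  m=(r>0)&(np.hypot(P[...,0]-585,P[...,1]+338)<110)&(d['color'].max(-1)<70)&(P[...,2]>5)
  q=P[m]; print(n,len(q))
  for lo in range(5,100,10):
    k=q[(q[:,2]>=lo)&(q[:,2]<lo+10)]; k=k[:,:2]-[585,-338]
    if len(k)>3: l=k@[np.cos(f),np.sin(f)];y=k@[np.sin(f),-np.cos(f)];print(lo,len(k),'x',l.min().round(),l.max().round(),'y',y.min().round(),y.max().round())
cv2.imwrite('pics/st4.png',np.hstack(ims))
```

```text
side 5854
5 9 x -1.0 10.0 y -16.0 -4.0
15 64 x -4.0 11.0 y -17.0 25.0
25 67 x -3.0 12.0 y -19.0 25.0
35 36 x 1.0 12.0 y -16.0 26.0
45 21 x 6.0 11.0 y 12.0 26.0
55 4 x 9.0 11.0 y 22.0 25.0
65 9 x 1.0 7.0 y -14.0 -11.0
75 193 x -32.0 35.0 y -84.0 89.0
85 411 x -33.0 35.0 y -83.0 89.0
95 554 x -34.0 36.0 y -87.0 94.0
top 913
75 5 x -36.0 -26.0 y -84.0 -78.0
85 51 x -36.0 -19.0 y -85.0 -37.0
95 14 x -36.0 -24.0 y -92.0 -45.0
```

View pics/st4.png

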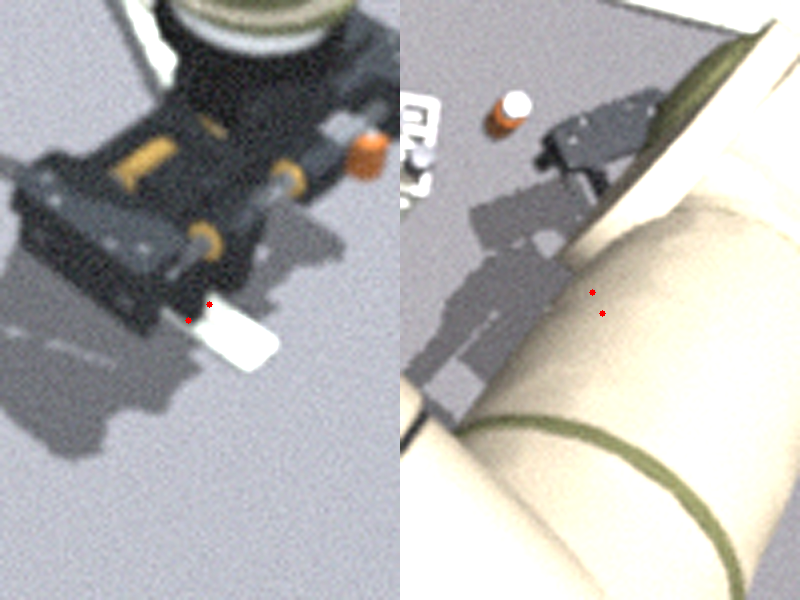

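Sideways the fingers are centred on the cassette. The gripper body's underside is at about z 75 where 51 was expected, so the real tool rides about 23 mm higher than the reading. The tips should now be about 10 mm up, so I'll go on feeling down.

>>> arm_command --rows '[{"jaw": 0, "x": 0, "y": 0, "z": 0, "yaw": 0}, {"jaw": 0, "x": 0, "y": 0, "z": 0, "yaw": 0}, {"jaw": 0, "x": 0, "y": 0, "z": 0, "yaw": 0}, {"jaw": 0, "x": 0, "y": 0, "z": 0.002, "yaw": 0}, {"jaw": 0, "x": 0, "y": 0, "z": 0.002, "yaw": 0}, {"jaw": 0, "x": 0, "y": 0, "z": 0.002, "yaw": 0}, {"jaw": 0, "x": 0, "y": 0, "z": 0, "yaw": 0}]'

```text
clock: 7.77
eef_pos: [585.3, -337.7, -8.8]
eef_rot: [0.845, -0.535, -0.0, -0.0]
contact_force: [-0.0, -0.3, -0.6]
width: 0.501
```

>>> arm_command --rows '[{"jaw": 0, "x": 0, "y": 0, "z": 0.001, "yaw": 0}, {"jaw": 0, "x": 0, "y": 0, "z": 0.0005, "yaw": 0}, {"jaw": 0, "x": 0, "y": 0, "z": 0, "yaw": 0}]'

```text
clock: 8.02
eef_pos: [585.5, -337.8, -9.8]
eef_rot: [0.845, -0.535, -0.0, -0.0]
contact_force: [-0.8, -0.7, -0.3]
width: 0.499
```

>>> arm_command --rows '[{"jaw": -0.7, "x": 0, "y": 0, "z": 0, "yaw": 0}, {"jaw": -0.7, "x": 0, "y": 0, "z": 0, "yaw": 0}, {"jaw": -0.7, "x": 0, "y": 0, "z": 0, "yaw": 0}, {"jaw": -0.7, "x": 0, "y": 0, "z": 0, "yaw": 0}, {"jaw": -0.7, "x": 0, "y": 0, "z": 0, "yaw": 0}]' --force 12

```text
clock: 8.43
eef_pos: [585.8, -338.2, -8.8]
eef_rot: [0.845, -0.535, 0.001, 0.0]
contact_force: [0.3, -0.8, 0.3]
width: 0.158
```

>>> arm_command --rows '[{"jaw": 0, "x": 0, "y": 0, "z": 0, "yaw": 0}, {"jaw": 0, "x": 0, "y": 0, "z": 0, "yaw": 0}, {"jaw": 0, "x": 0, "y": 0, "z": 0, "yaw": 0}, {"jaw": 0, "x": 0, "y": 0, "z": 0.001, "yaw": 0}, {"jaw": 0, "x": 0, "y": 0, "z": 0.001, "yaw": 0}, {"jaw": 0, "x": 0, "y": 0, "z": 0, "yaw": 0}]'

```text
clock: 8.93
eef_pos: [585.3, -337.7, -12.2]
eef_rot: [0.845, -0.535, -0.0, -0.0]
contact_force: [-0.4, -0.3, -0.1]
width: 0.5
```

>>> arm_command --rows '[{"jaw": 0, "x": 0, "y": 0, "z": 0.001, "yaw": 0}, {"jaw": 0, "x": 0, "y": 0, "z": 0.001, "yaw": 0}, {"jaw": 0, "x": 0, "y": 0, "z": 0, "yaw": 0}]'

```text
clock: 9.18
eef_pos: [585.4, -337.8, -14.0]
eef_rot: [0.845, -0.535, -0.0, -0.0]
contact_force: [0.6, 0.2, -0.6]
width: 0.504
```

>>> arm_command --rows '[{"jaw": -0.7, "x": 0, "y": 0, "z": 0, "yaw": 0}, {"jaw": -0.7, "x": 0, "y": 0, "z": 0, "yaw": 0}, {"jaw": -0.7, "x": 0, "y": 0, "z": 0, "yaw": 0}, {"jaw": -0.7, "x": 0, "y": 0, "z": 0, "yaw": 0}, {"jaw": -0.7, "x": 0, "y": 0, "z": 0, "yaw": 0}]' --force 12

```text
clock: 9.6
eef_pos: [585.5, -337.8, -13.7]
eef_rot: [0.845, -0.535, 0.0, 0.0]
contact_force: [-0.1, -0.2, 0.4]
width: 0.238
```

Gripped: the opening is 0.238, or 21 mm, which is the cassette's width. The working height for thin pieces is therefore a z reading of about -14. Lifting and carrying.

>>> arm_command --rows '[{"jaw": -0.7, "x": 0, "y": 0, "z": -0.01, "yaw": 0}, {"jaw": -0.7, "x": 0, "y": 0, "z": -0.02, "yaw": 0}, {"jaw": -0.7, "x": 0, "y": 0, "z": -0.03, "yaw": 0}, {"jaw": -0.7, "x": 0, "y": 0, "z": -0.02, "yaw": 0}, {"jaw": -0.7, "x": -0.03, "y": -0.011, "z": -0.02, "yaw": 0}, {"jaw": -0.7, "x": -0.03, "y": -0.011, "z": 0, "yaw": 0}, {"jaw": -0.7, "x": -0.03, "y": -0.011, "z": 0, "yaw": 0}, {"jaw": -0.7, "x": -0.03, "y": -0.011, "z": 0, "yaw": 0}, {"jaw": -0.7, "x": -0.03, "y": -0.011, "z": 0, "yaw": 0}, {"jaw": -0.7, "x": -0.022, "y": -0.008, "z": 0, "yaw": 0}]'

```text
clock: 10.43
eef_pos: [568.5, -153.1, 87.3]
eef_rot: [0.845, -0.534, 0.0, -0.0]
contact_force: [0.7, -0.1, -0.4]
width: 0.237
```

>>> arm_command --rows '[{"jaw": -0.7, "x": 0, "y": 0, "z": 0, "yaw": -0.115}, {"jaw": -0.7, "x": 0, "y": 0, "z": 0, "yaw": -0.115}, {"jaw": -0.7, "x": 0, "y": 0, "z": 0, "yaw": -0.115}, {"jaw": -0.7, "x": 0, "y": 0, "z": 0, "yaw": -0.115}, {"jaw": -0.7, "x": 0, "y": 0, "z": 0, "yaw": -0.115}, {"jaw": -0.7, "x": 0, "y": 0, "z": 0, "yaw": -0.115}, {"jaw": -0.7, "x": 0, "y": 0, "z": 0, "yaw": -0.115}, {"jaw": -0.7, "x": 0, "y": 0, "z": 0, "yaw": -0.115}, {"jaw": -0.7, "x": 0, "y": 0, "z": 0, "yaw": -0.115}, {"jaw": -0.7, "x": 0, "y": 0, "z": 0, "yaw": 0}]'

```text
clock: 11.27
eef_pos: [568.9, -155.5, 87.1]
eef_rot: [0.999, -0.045, 0.0, 0.0]
contact_force: [-0.3, 0.4, -0.2]
width: 0.234
```

```bash
python3 -c "
from h import *
res(569.7,-155.5,-13,-5.3)"
```

```text
t 11.3 pos [ 568.9 -155.5   87.1] phi -5.1 w 0.234 F [-0.3  0.4 -0.2]
go x 0.8 y -0.1 z 100.1 yaw 0.003
```

>>> arm_command --rows '[{"jaw": -0.7, "x": 0.0008, "y": 0, "z": 0.03, "yaw": 0}, {"jaw": -0.7, "x": 0, "y": 0, "z": 0.03, "yaw": 0}, {"jaw": -0.7, "x": 0, "y": 0, "z": 0.025, "yaw": 0}, {"jaw": -0.7, "x": 0, "y": 0, "z": 0.009, "yaw": 0}, {"jaw": -0.7, "x": 0, "y": 0, "z": 0.004, "yaw": 0}, {"jaw": -0.7, "x": 0, "y": 0, "z": 0.002, "yaw": 0}, {"jaw": -0.7, "x": 0, "y": 0, "z": 0, "yaw": 0}, {"jaw": -0.7, "x": 0, "y": 0, "z": 0, "yaw": 0}]'

```text
clock: 11.93
eef_pos: [570.4, -155.9, -12.2]
eef_rot: [0.999, -0.047, 0.001, 0.0]
contact_force: [0.1, 0.3, -0.3]
width: 0.233
```

>>> arm_command --rows '[{"jaw": -0.3, "x": 0, "y": 0, "z": 0, "yaw": 0}, {"jaw": -0.3, "x": 0, "y": 0, "z": 0, "yaw": 0}, {"jaw": -0.3, "x": 0, "y": 0, "z": 0, "yaw": 0}, {"jaw": -0.3, "x": 0, "y": 0, "z": -0.01, "yaw": 0}, {"jaw": -0.3, "x": 0, "y": 0, "z": -0.03, "yaw": 0}, {"jaw": -0.3, "x": 0, "y": 0, "z": -0.04, "yaw": 0}, {"jaw": -0.3, "x": 0, "y": 0, "z": -0.03, "yaw": 0}]'

```text
clock: 12.52
eef_pos: [569.9, -155.6, 99.7]
eef_rot: [0.999, -0.047, 0.001, 0.0]
contact_force: [1.1, 0.7, 0.3]
width: 0.349
```

```bash
python3 -c "
from h import *
res(465,-341,-2)"
```

```text
t 12.5 pos [ 569.9 -155.6   99.7] phi -5.3 w 0.349 F [1.1 0.7 0.3]
go x -87.2 y 194.3 z 101.7
```

>>> arm_command --rows '[{"jaw": 0, "x": -0.0125, "y": 0.0278, "z": 0, "yaw": 0}, {"jaw": 0, "x": -0.0125, "y": 0.0278, "z": 0, "yaw": 0}, {"jaw": 0, "x": -0.0125, "y": 0.0278, "z": 0, "yaw": 0}, {"jaw": 0, "x": -0.0125, "y": 0.0278, "z": 0, "yaw": 0}, {"jaw": 0, "x": -0.0125, "y": 0.0278, "z": 0, "yaw": 0}, {"jaw": 0, "x": -0.0125, "y": 0.0278, "z": 0, "yaw": 0}, {"jaw": 0, "x": -0.0122, "y": 0.0275, "z": 0, "yaw": 0}, {"jaw": 0, "x": 0, "y": 0, "z": 0, "yaw": 0}, {"jaw": 0, "x": 0, "y": 0, "z": 0, "yaw": 0}]'

```text
clock: 13.27
eef_pos: [464.2, -341.8, 97.0]
eef_rot: [0.999, -0.048, 0.0, 0.0]
contact_force: [-0.9, 0.3, 0.4]
width: 0.497
```

Run:
```python
from h import *
res(465,-341,-6)
d=shot('top','t5'); c=d['color'][:,:,::-1]
cv2.imwrite('pics/t5c.png',cv2.resize(c[130:280,270:470],(800,600),interpolation=cv2.INTER_CUBIC))
```

```text
t 13.3 pos [ 464.2 -341.8   97. ] phi -5.5 w 0.497 F [-0.9  0.3  0.4]
go x 0.7 y -0.9 z 103.0
```

View pics/t5c.png

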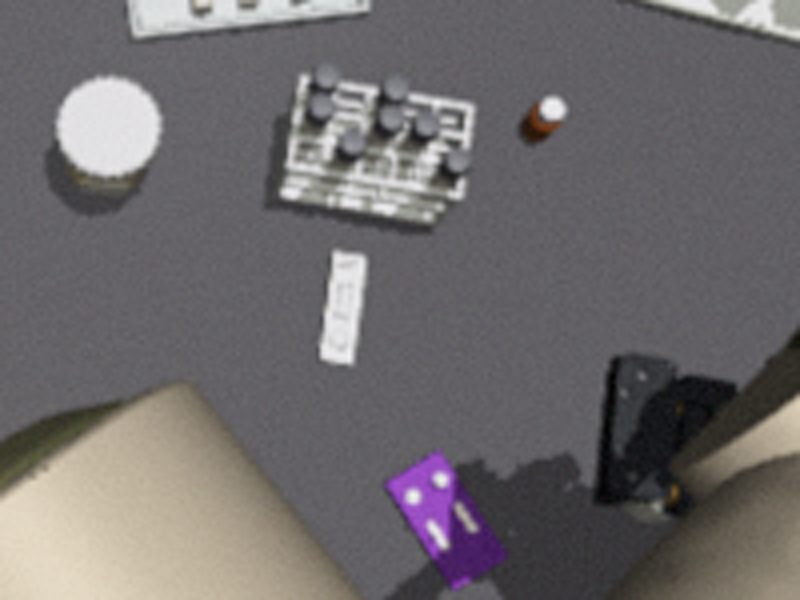

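The one-window cassette lies straight in front of the rack, centred at about (343,307) in the crop. The bottle shows between the fingers at about (655,505). Picking up the bottle.

>>> arm_command --rows '[{"jaw": 0, "x": 0.0007, "y": -0.001, "z": 0.03, "yaw": 0}, {"jaw": 0, "x": 0, "y": 0, "z": 0.03, "yaw": 0}, {"jaw": 0, "x": 0, "y": 0, "z": 0.025, "yaw": 0}, {"jaw": 0, "x": 0, "y": 0, "z": 0.015, "yaw": 0}, {"jaw": 0, "x": 0, "y": 0, "z": 0.003, "yaw": 0}, {"jaw": 0, "x": 0, "y": 0, "z": 0, "yaw": 0}, {"jaw": 0, "x": 0, "y": 0, "z": 0, "yaw": 0}]'

```text
clock: 13.9
eef_pos: [466.4, -339.8, -5.5]
eef_rot: [0.999, -0.046, 0.001, 0.001]
contact_force: [-0.9, -1.1, 0.3]
width: 0.499
```

>>> arm_command --rows '[{"jaw": -0.2, "x": 0, "y": 0, "z": 0, "yaw": 0}, {"jaw": -0.6, "x": 0, "y": 0, "z": 0, "yaw": 0}, {"jaw": -0.6, "x": 0, "y": 0, "z": 0, "yaw": 0}, {"jaw": -0.6, "x": 0, "y": 0, "z": 0, "yaw": 0}, {"jaw": -0.6, "x": 0, "y": 0, "z": 0, "yaw": 0}]' --force 10

```text
clock: 14.32
eef_pos: [465.9, -340.2, -5.8]
eef_rot: [0.999, -0.047, 0.001, 0.0]
contact_force: [-0.4, -0.2, 6.4]
width: 0.289
```

Run:
```python
from h import *
res(565,-209,-4)
d=np.load('t5.npz')
q=np.array([world(d,270+u/4-.4,130+v/4-.4,6)[:2] for u,v in ((334,250),(367,255),(352,364),(319,360))]); print(q.mean(0),np.degrees(np.arctan2(*(q[0]-q[3])[::-1])),np.degrees(np.arctan2(*(q[1]-q[2])[::-1])))
q=np.array([world(d,270+u/4-.4,130+v/4-.4,58)[:2] for u,v in ((299,73),(476,102),(463,200),(289,170))]); print('rack',q.mean(0))
```

```text
t 14.3 pos [ 465.9 -340.2   -5.8] phi -5.3 w 0.289 F [-0.4 -0.2  6.4]
go x 86.5 y -139.9 z -1.8 
[ 570.97336708 -155.12489233] -5.1766034657612945 -5.502182873088131
rack [ 665.11762787 -165.21764748]
```

>>> arm_command --rows '[{"jaw": -0.6, "x": 0, "y": 0, "z": -0.01, "yaw": 0}, {"jaw": -0.6, "x": 0, "y": 0, "z": -0.025, "yaw": 0}, {"jaw": -0.6, "x": 0.014, "y": -0.0235, "z": -0.025, "yaw": 0}, {"jaw": -0.6, "x": 0.0145, "y": -0.0235, "z": 0, "yaw": 0}, {"jaw": -0.6, "x": 0.0145, "y": -0.0235, "z": 0, "yaw": 0}, {"jaw": -0.6, "x": 0.0145, "y": -0.0235, "z": 0, "yaw": 0}, {"jaw": -0.6, "x": 0.0145, "y": -0.0235, "z": 0, "yaw": 0}, {"jaw": -0.6, "x": 0.0145, "y": -0.0235, "z": 0, "yaw": 0}, {"jaw": -0.6, "x": 0, "y": 0, "z": 0, "yaw": 0}, {"jaw": -0.6, "x": 0, "y": 0, "z": 0, "yaw": 0}]'

```text
clock: 15.15
eef_pos: [565.0, -206.7, 53.6]
eef_rot: [0.999, -0.046, -0.0, 0.0]
contact_force: [0.2, -0.4, 0.2]
width: 0.292
```

Run:
```python
from h import *
res(565,-209,-5)
```

```text
t 15.2 pos [ 565.  -206.7   53.6] phi -5.2 w 0.292 F [ 0.2 -0.4  0.2]
go x 0.2 y 2.2 z 58.6
```

>>> arm_command --rows '[{"jaw": -0.6, "x": 0, "y": 0.002, "z": 0.025, "yaw": 0}, {"jaw": -0.6, "x": 0, "y": 0, "z": 0.02, "yaw": 0}, {"jaw": -0.6, "x": 0, "y": 0, "z": 0.008, "yaw": 0}, {"jaw": -0.6, "x": 0, "y": 0, "z": 0.004, "yaw": 0}, {"jaw": -0.6, "x": 0, "y": 0, "z": 0.002, "yaw": 0}, {"jaw": -0.6, "x": 0, "y": 0, "z": 0, "yaw": 0}, {"jaw": -0.6, "x": 0, "y": 0, "z": 0, "yaw": 0}]'

```text
clock: 15.73
eef_pos: [564.9, -210.1, -4.7]
eef_rot: [0.999, -0.047, 0.001, 0.0]
contact_force: [0.2, -0.0, -0.2]
width: 0.289
```

>>> arm_command --rows '[{"jaw": -0.25, "x": 0, "y": 0, "z": 0, "yaw": 0}, {"jaw": -0.25, "x": 0, "y": 0, "z": 0, "yaw": 0}, {"jaw": -0.25, "x": 0, "y": 0, "z": 0, "yaw": 0}, {"jaw": -0.25, "x": 0, "y": 0, "z": -0.01, "yaw": 0}, {"jaw": -0.25, "x": 0, "y": 0, "z": -0.03, "yaw": 0}, {"jaw": -0.25, "x": 0, "y": 0, "z": -0.04, "yaw": 0}, {"jaw": -0.25, "x": 0, "y": 0, "z": -0.03, "yaw": 0}]'

```text
clock: 16.32
eef_pos: [564.9, -209.7, 107.7]
eef_rot: [0.999, -0.046, 0.001, 0.0]
contact_force: [0.3, -0.9, 0.3]
width: 0.376
```

Run:
```python
from h import *
res(439.3,-8.9,-14,28.6)
```

```text
t 16.3 pos [ 564.9 -209.7  107.7] phi -5.3 w 0.376 F [ 0.3 -0.9  0.3]
go x -143.7 y -188.3 z 121.7 yaw -0.592
```

>>> arm_command --rows '[{"jaw": 0.3, "x": -0.018, "y": -0.0235, "z": 0, "yaw": 0}, {"jaw": 0.3, "x": -0.018, "y": -0.0235, "z": 0, "yaw": 0}, {"jaw": 0.3, "x": -0.018, "y": -0.0235, "z": 0, "yaw": 0}, {"jaw": 0.3, "x": -0.018, "y": -0.0235, "z": 0, "yaw": 0}, {"jaw": 0.3, "x": -0.018, "y": -0.0235, "z": 0, "yaw": 0}, {"jaw": 0.3, "x": -0.018, "y": -0.0235, "z": 0, "yaw": 0}, {"jaw": 0.3, "x": -0.018, "y": -0.0235, "z": 0, "yaw": 0}, {"jaw": 0.3, "x": -0.0177, "y": -0.0235, "z": 0, "yaw": 0}]'

```text
clock: 16.98
eef_pos: [438.2, -8.0, 105.1]
eef_rot: [0.999, -0.047, 0.001, 0.0]
contact_force: [0.6, 0.3, 0.4]
width: 0.651
```

>>> arm_command --rows '[{"jaw": 0.3, "x": 0, "y": 0, "z": 0.01, "yaw": -0.118}, {"jaw": 0.3, "x": 0, "y": 0, "z": 0.01, "yaw": -0.118}, {"jaw": 0.3, "x": 0, "y": 0, "z": 0.01, "yaw": -0.118}, {"jaw": 0.3, "x": 0, "y": 0, "z": 0.01, "yaw": -0.119}, {"jaw": 0.3, "x": 0, "y": 0, "z": 0.01, "yaw": -0.119}, {"jaw": 0.3, "x": 0, "y": 0, "z": 0, "yaw": 0}, {"jaw": 0.3, "x": 0, "y": 0, "z": 0, "yaw": 0}]'

```text
clock: 17.57
eef_pos: [439.1, -9.0, 54.8]
eef_rot: [0.969, 0.245, 0.0, 0.0]
contact_force: [1.0, -0.7, 0.3]
width: 0.648
```

Run:
```python
from h import *
res(439.3,-8.9,-14,28.6)
```

```text
t 17.6 pos [439.1  -9.   54.8] phi 28.4 w 0.648 F [ 1.  -0.7  0.3]
go x 0.3 y -0.0 z 68.8 yaw -0.004
```

>>> arm_command --rows '[{"jaw": 0.3, "x": 0, "y": 0, "z": 0.025, "yaw": 0}, {"jaw": 0.3, "x": 0, "y": 0, "z": 0.025, "yaw": 0}, {"jaw": 0.3, "x": 0, "y": 0, "z": 0.01, "yaw": 0}, {"jaw": 0.3, "x": 0, "y": 0, "z": 0.006, "yaw": 0}, {"jaw": 0.3, "x": 0, "y": 0, "z": 0.002, "yaw": 0}, {"jaw": 0.3, "x": 0, "y": 0, "z": 0.001, "yaw": 0}, {"jaw": 0.3, "x": 0, "y": 0, "z": 0, "yaw": 0}]'

```text
clock: 18.15
eef_pos: [439.5, -9.2, -13.9]
eef_rot: [0.969, 0.246, 0.001, 0.0]
contact_force: [-0.3, -0.3, 0.1]
width: 0.65
```

>>> arm_command --rows '[{"jaw": 0, "x": 0, "y": 0, "z": 0, "yaw": 0}, {"jaw": -0.3, "x": 0, "y": 0, "z": 0, "yaw": 0}, {"jaw": -0.3, "x": 0, "y": 0, "z": 0, "yaw": 0}, {"jaw": -0.3, "x": 0, "y": 0, "z": 0, "yaw": 0}, {"jaw": -0.3, "x": 0, "y": 0, "z": 0, "yaw": 0}]' --force 12

```text
clock: 18.57
eef_pos: [439.3, -9.1, -14.3]
eef_rot: [0.969, 0.247, 0.0, 0.0]
contact_force: [-1.7, 0.1, 6.1]
width: 0.451
```

Run:
```python
from h import *
res(541.5,161.5,-13.5,1.2)
```

```text
t 18.6 pos [439.3  -9.1 -14.3] phi 28.6 w 0.451 F [-1.7  0.1  6.1]
go x 171.4 y -100.9 z -0.8 yaw 0.478
```

>>> arm_command --rows '[{"jaw": -0.3, "x": 0, "y": 0, "z": -0.01, "yaw": 0}, {"jaw": -0.3, "x": 0, "y": 0, "z": -0.025, "yaw": 0}, {"jaw": -0.3, "x": 0.02, "y": -0.0118, "z": -0.03, "yaw": 0}, {"jaw": -0.3, "x": 0.022, "y": -0.0129, "z": -0.025, "yaw": 0}, {"jaw": -0.3, "x": 0.022, "y": -0.0129, "z": 0, "yaw": 0}, {"jaw": -0.3, "x": 0.022, "y": -0.0129, "z": 0, "yaw": 0}, {"jaw": -0.3, "x": 0.022, "y": -0.0129, "z": 0, "yaw": 0}, {"jaw": -0.3, "x": 0.022, "y": -0.0129, "z": 0, "yaw": 0}, {"jaw": -0.3, "x": 0.022, "y": -0.0129, "z": 0, "yaw": 0}, {"jaw": -0.3, "x": 0.0194, "y": -0.0117, "z": 0, "yaw": 0}]'

```text
clock: 19.4
eef_pos: [541.7, 163.0, 75.2]
eef_rot: [0.969, 0.247, -0.0, -0.0]
contact_force: [-0.1, -0.2, 0.1]
width: 0.452
```

>>> arm_command --rows '[{"jaw": -0.3, "x": 0, "y": 0, "z": 0.01, "yaw": 0.12}, {"jaw": -0.3, "x": 0, "y": 0, "z": 0.01, "yaw": 0.12}, {"jaw": -0.3, "x": 0, "y": 0, "z": 0.01, "yaw": 0.12}, {"jaw": -0.3, "x": 0, "y": 0, "z": 0.01, "yaw": 0.118}, {"jaw": -0.3, "x": 0, "y": 0, "z": 0, "yaw": 0}, {"jaw": -0.3, "x": 0, "y": 0, "z": 0, "yaw": 0}]'

```text
clock: 19.9
eef_pos: [541.0, 161.6, 35.1]
eef_rot: [1.0, 0.012, -0.0, 0.0]
contact_force: [-0.3, -0.1, 0.3]
width: 0.451
```

Run:
```python
from h import *
res(541.5,161.5,-13.5,1.2)
```

```text
t 19.9 pos [541.  161.6  35.1] phi 1.4 w 0.451 F [-0.3 -0.1  0.3]
go x 0.5 y 0.1 z 48.6 yaw 0.003
```

>>> arm_command --rows '[{"jaw": -0.3, "x": 0, "y": 0, "z": 0.025, "yaw": 0}, {"jaw": -0.3, "x": 0, "y": 0, "z": 0.015, "yaw": 0}, {"jaw": -0.3, "x": 0, "y": 0, "z": 0.006, "yaw": 0}, {"jaw": -0.3, "x": 0, "y": 0, "z": 0.0025, "yaw": 0}, {"jaw": -0.3, "x": 0, "y": 0, "z": 0, "yaw": 0}, {"jaw": -0.3, "x": 0, "y": 0, "z": 0, "yaw": 0}]'

```text
clock: 20.4
eef_pos: [541.8, 161.7, -12.2]
eef_rot: [1.0, 0.011, 0.001, -0.0]
contact_force: [-0.5, 0.7, 0.3]
width: 0.452
```

>>> arm_command --rows '[{"jaw": 0.1, "x": 0, "y": 0, "z": 0, "yaw": 0}, {"jaw": 0.1, "x": 0, "y": 0, "z": 0, "yaw": 0}, {"jaw": 0.1, "x": 0, "y": 0, "z": 0, "yaw": 0}, {"jaw": 0.1, "x": 0, "y": 0, "z": -0.01, "yaw": 0}, {"jaw": 0.1, "x": 0, "y": 0, "z": -0.03, "yaw": 0}, {"jaw": 0.1, "x": 0, "y": 0, "z": -0.04, "yaw": 0}, {"jaw": 0.1, "x": 0, "y": 0, "z": -0.03, "yaw": 0}]'

```text
clock: 20.98
eef_pos: [541.5, 161.6, 100.1]
eef_rot: [1.0, 0.01, 0.001, -0.0]
contact_force: [0.6, 0.4, 1.2]
width: 0.555
```

Run:
```python
from h import *
res(607.5,317.5,-12,5)
```

```text
t 21.0 pos [541.5 161.6 100.1] phi 1.2 w 0.555 F [0.6 0.4 1.2]
go x 69.2 y -154.5 z 112.1 yaw -0.066
```

>>> arm_command --rows '[{"jaw": 0.75, "x": 0.0115, "y": -0.0257, "z": 0, "yaw": 0}, {"jaw": 0.75, "x": 0.0115, "y": -0.0257, "z": 0, "yaw": 0}, {"jaw": 0.75, "x": 0.0115, "y": -0.0257, "z": 0, "yaw": 0}, {"jaw": 0.75, "x": 0.0115, "y": -0.0257, "z": 0, "yaw": 0}, {"jaw": 0.75, "x": 0.0115, "y": -0.0257, "z": 0, "yaw": 0}, {"jaw": 0.75, "x": 0.0115, "y": -0.026, "z": 0, "yaw": 0}, {"jaw": 0.75, "x": 0, "y": 0, "z": 0.02, "yaw": -0.066}, {"jaw": 0.75, "x": 0, "y": 0, "z": 0.02, "yaw": 0}, {"jaw": 0.75, "x": 0, "y": 0, "z": 0, "yaw": 0}, {"jaw": 0.75, "x": 0, "y": 0, "z": 0, "yaw": 0}]'

```text
clock: 21.82
eef_pos: [606.6, 317.3, 57.0]
eef_rot: [0.999, 0.043, -0.001, 0.0]
contact_force: [0.2, 0.3, 1.1]
width: 0.877
```

Run:
```python
from h import *
res(607.5,317.5,-12,5.3)
```

```text
t 21.8 pos [606.6 317.3  57. ] phi 5.0 w 0.877 F [0.2 0.3 1.1]
go x 0.9 y -0.1 z 69.0 yaw -0.006
```

>>> arm_command --rows '[{"jaw": 0.75, "x": 0.0008, "y": 0, "z": 0.025, "yaw": 0}, {"jaw": 0.75, "x": 0, "y": 0, "z": 0.025, "yaw": 0}, {"jaw": 0.75, "x": 0, "y": 0, "z": 0.012, "yaw": 0}, {"jaw": 0.75, "x": 0, "y": 0, "z": 0.005, "yaw": 0}, {"jaw": 0.75, "x": 0, "y": 0, "z": 0.002, "yaw": 0}, {"jaw": 0.75, "x": 0, "y": 0, "z": 0, "yaw": 0}, {"jaw": 0.75, "x": 0, "y": 0, "z": 0, "yaw": 0}]'

```text
clock: 22.4
eef_pos: [608.6, 317.8, -10.5]
eef_rot: [0.999, 0.043, 0.001, -0.0]
contact_force: [-0.3, -0.7, 0.6]
width: 0.877
```

>>> arm_command --rows '[{"jaw": 0.5, "x": 0, "y": 0, "z": 0, "yaw": 0}, {"jaw": 0.1, "x": 0, "y": 0, "z": 0, "yaw": 0}, {"jaw": 0.1, "x": 0, "y": 0, "z": 0, "yaw": 0}, {"jaw": 0.1, "x": 0, "y": 0, "z": 0, "yaw": 0}, {"jaw": 0.1, "x": 0, "y": 0, "z": 0, "yaw": 0}]' --force 15

```text
clock: 22.82
eef_pos: [608.0, 317.6, -11.6]
eef_rot: [0.999, 0.043, 0.0, -0.0]
contact_force: [-0.9, 0.2, 3.3]
width: 0.655
```

Run:
```python
from h import *
res(444.5,159.5,-11.5,1.2)
```

```text
t 22.8 pos [608.  317.6 -11.6] phi 5.0 w 0.655 F [-0.9  0.2  3.3]
go x -176.6 y 143.4 z -0.1 yaw 0.066
```

>>> arm_command --rows '[{"jaw": 0.1, "x": 0, "y": 0, "z": -0.01, "yaw": 0}, {"jaw": 0.1, "x": 0, "y": 0, "z": -0.025, "yaw": 0}, {"jaw": 0.1, "x": -0.022, "y": 0.0179, "z": -0.03, "yaw": 0}, {"jaw": 0.1, "x": -0.022, "y": 0.0179, "z": -0.02, "yaw": 0}, {"jaw": 0.1, "x": -0.022, "y": 0.0179, "z": 0, "yaw": 0}, {"jaw": 0.1, "x": -0.022, "y": 0.0179, "z": 0, "yaw": 0}, {"jaw": 0.1, "x": -0.022, "y": 0.0179, "z": 0, "yaw": 0}, {"jaw": 0.1, "x": -0.022, "y": 0.0179, "z": 0, "yaw": 0}, {"jaw": 0.1, "x": -0.022, "y": 0.0179, "z": 0, "yaw": 0}, {"jaw": 0.1, "x": -0.0226, "y": 0.0181, "z": 0, "yaw": 0}]'

```text
clock: 23.65
eef_pos: [443.3, 158.6, 73.4]
eef_rot: [0.999, 0.043, 0.0, -0.0]
contact_force: [1.3, 0.0, -0.8]
width: 0.658
```

>>> arm_command --rows '[{"jaw": 0.1, "x": 0, "y": 0, "z": 0.025, "yaw": 0.066}, {"jaw": 0.1, "x": 0, "y": 0, "z": 0.01, "yaw": 0}, {"jaw": 0.1, "x": 0, "y": 0, "z": 0, "yaw": 0}, {"jaw": 0.1, "x": 0, "y": 0, "z": 0, "yaw": 0}]'

```text
clock: 23.98
eef_pos: [444.7, 159.7, 37.9]
eef_rot: [1.0, 0.011, -0.0, -0.0]
contact_force: [0.5, 0.4, 0.6]
width: 0.655
```

Run:
```python
from h import *
res(444.5,159.5,-11,1.2)
```

```text
t 24.0 pos [444.7 159.7  37.9] phi 1.3 w 0.655 F [0.5 0.4 0.6]
go x -0.2 y 0.2 z 48.9 yaw 0.002
```

>>> arm_command --rows '[{"jaw": 0.1, "x": 0, "y": 0, "z": 0.025, "yaw": 0}, {"jaw": 0.1, "x": 0, "y": 0, "z": 0.015, "yaw": 0}, {"jaw": 0.1, "x": 0, "y": 0, "z": 0.006, "yaw": 0}, {"jaw": 0.1, "x": 0, "y": 0, "z": 0.003, "yaw": 0}, {"jaw": 0.1, "x": 0, "y": 0, "z": 0, "yaw": 0}, {"jaw": 0.1, "x": 0, "y": 0, "z": 0, "yaw": 0}]'

```text
clock: 24.48
eef_pos: [445.0, 159.6, -10.4]
eef_rot: [1.0, 0.011, 0.001, -0.0]
contact_force: [0.1, 1.3, -0.1]
width: 0.658
```

>>> arm_command --rows '[{"jaw": 0.55, "x": 0, "y": 0, "z": 0, "yaw": 0}, {"jaw": 0.55, "x": 0, "y": 0, "z": 0, "yaw": 0}, {"jaw": 0.55, "x": 0, "y": 0, "z": 0, "yaw": 0}, {"jaw": 0.55, "x": 0, "y": 0, "z": -0.01, "yaw": 0}, {"jaw": 0.55, "x": 0, "y": 0, "z": -0.03, "yaw": 0}, {"jaw": 0.55, "x": 0, "y": 0, "z": -0.04, "yaw": 0}, {"jaw": 0.55, "x": 0, "y": 0, "z": -0.03, "yaw": 0}]'

```text
clock: 25.07
eef_pos: [444.5, 159.4, 102.0]
eef_rot: [1.0, 0.01, 0.001, -0.0]
contact_force: [0.1, 0.7, 0.3]
width: 0.777
```

Run:
```python
from h import *
res(432.7,347.4,-14,-21)
```

```text
t 25.1 pos [444.5 159.4 102. ] phi 1.2 w 0.777 F [0.1 0.7 0.3]
go x -7.8 y -188.2 z 116.0 yaw 0.387
```

>>> arm_command --rows '[{"jaw": 0.75, "x": -0.001, "y": -0.027, "z": 0, "yaw": 0}, {"jaw": 0.75, "x": -0.001, "y": -0.027, "z": 0, "yaw": 0}, {"jaw": 0.75, "x": -0.001, "y": -0.027, "z": 0, "yaw": 0}, {"jaw": 0.75, "x": -0.001, "y": -0.027, "z": 0, "yaw": 0}, {"jaw": 0.75, "x": -0.001, "y": -0.027, "z": 0, "yaw": 0}, {"jaw": 0.75, "x": -0.001, "y": -0.027, "z": 0, "yaw": 0}, {"jaw": 0.75, "x": -0.0015, "y": -0.026, "z": 0, "yaw": 0}]'

```text
clock: 25.65
eef_pos: [432.6, 348.7, 99.9]
eef_rot: [1.0, 0.011, 0.0, -0.0]
contact_force: [0.6, -1.1, 0.0]
width: 0.873
```

>>> arm_command --rows '[{"jaw": 0.75, "x": 0, "y": 0, "z": 0.02, "yaw": 0.1}, {"jaw": 0.75, "x": 0, "y": 0, "z": 0.02, "yaw": 0.1}, {"jaw": 0.75, "x": 0, "y": 0, "z": 0.01, "yaw": 0.1}, {"jaw": 0.75, "x": 0, "y": 0, "z": 0, "yaw": 0.087}, {"jaw": 0.75, "x": 0, "y": 0, "z": 0, "yaw": 0}, {"jaw": 0.75, "x": 0, "y": 0, "z": 0, "yaw": 0}]'

```text
clock: 26.15
eef_pos: [433.1, 347.3, 49.6]
eef_rot: [0.984, -0.181, 0.0, -0.0]
contact_force: [-0.3, 0.0, 0.3]
width: 0.873
```

Run:
```python
from h import *
res(432.7,347.4,-14,-21)
```

```text
t 26.1 pos [433.1 347.3  49.6] phi -20.8 w 0.873 F [-0.3  0.   0.3]
go x -0.4 y 0.0 z 63.6 yaw 0.003
```

>>> arm_command --rows '[{"jaw": 0.75, "x": 0, "y": 0, "z": 0.025, "yaw": 0}, {"jaw": 0.75, "x": 0, "y": 0, "z": 0.022, "yaw": 0}, {"jaw": 0.75, "x": 0, "y": 0, "z": 0.01, "yaw": 0}, {"jaw": 0.75, "x": 0, "y": 0, "z": 0.004, "yaw": 0}, {"jaw": 0.75, "x": 0, "y": 0, "z": 0.002, "yaw": 0}, {"jaw": 0.75, "x": 0, "y": 0, "z": 0.0005, "yaw": 0}, {"jaw": 0.75, "x": 0, "y": 0, "z": 0, "yaw": 0}]'

```text
clock: 26.73
eef_pos: [433.5, 347.5, -13.7]
eef_rot: [0.983, -0.182, 0.001, -0.001]
contact_force: [-0.1, -0.3, 0.4]
width: 0.872
```

>>> arm_command --rows '[{"jaw": 0.5, "x": 0, "y": 0, "z": 0, "yaw": 0}, {"jaw": 0.1, "x": 0, "y": 0, "z": 0, "yaw": 0}, {"jaw": 0.1, "x": 0, "y": 0, "z": 0, "yaw": 0}, {"jaw": 0.1, "x": 0, "y": 0, "z": 0, "yaw": 0}, {"jaw": 0.1, "x": 0, "y": 0, "z": 0, "yaw": 0}]' --force 12

```text
clock: 27.15
eef_pos: [433.1, 347.3, -14.3]
eef_rot: [0.983, -0.182, 0.0, -0.0]
contact_force: [-1.2, -1.0, 3.2]
width: 0.654
```

Run:
```python
from h import *
res(555,-1.5,-13.5,0)
```

```text
t 27.1 pos [433.1 347.3 -14.3] phi -21.0 w 0.654 F [-1.2 -1.   3.2]
go x 238.7 y 282.0 z -0.8 yaw -0.366
```

>>> arm_command --rows '[{"jaw": 0.1, "x": 0, "y": 0, "z": -0.01, "yaw": 0}, {"jaw": 0.1, "x": 0, "y": 0, "z": -0.025, "yaw": 0}, {"jaw": 0.1, "x": 0, "y": 0, "z": -0.03, "yaw": 0}, {"jaw": 0.1, "x": 0.02, "y": 0.0235, "z": -0.025, "yaw": 0}, {"jaw": 0.1, "x": 0.02, "y": 0.0235, "z": 0, "yaw": 0}, {"jaw": 0.1, "x": 0.02, "y": 0.0235, "z": 0, "yaw": 0}, {"jaw": 0.1, "x": 0.02, "y": 0.0235, "z": 0, "yaw": 0}, {"jaw": 0.1, "x": 0.02, "y": 0.0235, "z": 0, "yaw": 0}, {"jaw": 0.1, "x": 0.02, "y": 0.0235, "z": 0, "yaw": 0}, {"jaw": 0.1, "x": 0.02, "y": 0.0235, "z": 0, "yaw": 0}]'

```text
clock: 27.98
eef_pos: [505.0, 142.0, 76.0]
eef_rot: [0.983, -0.182, 0.0, -0.0]
contact_force: [1.2, 0.2, -0.4]
width: 0.66
```

>>> arm_command --rows '[{"jaw": 0.1, "x": 0.02, "y": 0.0235, "z": 0, "yaw": 0}, {"jaw": 0.1, "x": 0.02, "y": 0.0235, "z": 0, "yaw": 0}, {"jaw": 0.1, "x": 0.02, "y": 0.0235, "z": 0, "yaw": 0}, {"jaw": 0.1, "x": 0.02, "y": 0.0235, "z": 0, "yaw": 0}, {"jaw": 0.1, "x": 0.0187, "y": 0.0235, "z": 0, "yaw": 0}, {"jaw": 0.1, "x": 0, "y": 0, "z": 0, "yaw": -0.12}, {"jaw": 0.1, "x": 0, "y": 0, "z": 0, "yaw": -0.12}, {"jaw": 0.1, "x": 0, "y": 0, "z": 0.015, "yaw": -0.12}, {"jaw": 0.1, "x": 0, "y": 0, "z": 0.015, "yaw": 0}, {"jaw": 0.1, "x": 0, "y": 0, "z": 0, "yaw": 0}]'

```text
clock: 28.82
eef_pos: [553.4, -1.4, 43.6]
eef_rot: [1.0, -0.003, -0.002, -0.0]
contact_force: [-0.6, 0.0, -0.5]
width: 0.656
```

Run:
```python
from h import *
res(555,-1.5,-13.5,0)
```

```text
t 28.8 pos [553.4  -1.4  43.6] phi -0.4 w 0.656 F [-0.6  0.  -0.5]
go x 1.6 y 0.1 z 57.1 yaw -0.006
```

Then lower, release, and swing back to the right, out of the view.

>>> arm_command --rows '[{"jaw": 0.1, "x": 0.001, "y": 0, "z": 0.025, "yaw": 0}, {"jaw": 0.1, "x": 0, "y": 0, "z": 0.018, "yaw": 0}, {"jaw": 0.1, "x": 0, "y": 0, "z": 0.008, "yaw": 0}, {"jaw": 0.1, "x": 0, "y": 0, "z": 0.004, "yaw": 0}, {"jaw": 0.1, "x": 0, "y": 0, "z": 0.002, "yaw": 0}, {"jaw": 0.1, "x": 0, "y": 0, "z": 0, "yaw": 0}, {"jaw": 0.1, "x": 0, "y": 0, "z": 0, "yaw": 0}]'

```text
clock: 29.4
eef_pos: [556.4, -1.7, -10.7]
eef_rot: [1.0, -0.003, 0.001, 0.0]
contact_force: [0.4, -0.7, 0.0]
width: 0.653
```

>>> arm_command --rows '[{"jaw": 0.4, "x": 0, "y": 0, "z": 0, "yaw": 0}, {"jaw": 0.4, "x": 0, "y": 0, "z": 0, "yaw": 0}, {"jaw": 0.4, "x": 0, "y": 0, "z": 0, "yaw": 0}, {"jaw": 0.4, "x": 0, "y": 0, "z": -0.01, "yaw": 0}, {"jaw": 0.4, "x": 0, "y": 0, "z": -0.03, "yaw": 0}, {"jaw": 0.4, "x": 0, "y": 0, "z": -0.04, "yaw": 0}, {"jaw": 0.4, "x": 0, "y": 0, "z": -0.04, "yaw": 0}, {"jaw": 0.4, "x": 0, "y": 0, "z": -0.04, "yaw": 0}]'

```text
clock: 30.07
eef_pos: [555.4, -1.5, 151.1]
eef_rot: [1.0, -0.003, 0.0, 0.0]
contact_force: [0.4, -0.4, 0.1]
width: 0.698
```

>>> arm_command --rows '[{"jaw": 0.4, "x": -0.025, "y": 0.03, "z": 0, "yaw": 0}, {"jaw": 0.4, "x": -0.025, "y": 0.03, "z": 0, "yaw": 0}, {"jaw": 0.4, "x": -0.025, "y": 0.03, "z": 0, "yaw": 0}, {"jaw": 0.4, "x": -0.025, "y": 0.03, "z": 0, "yaw": 0}, {"jaw": 0.4, "x": -0.025, "y": 0.03, "z": 0, "yaw": 0}, {"jaw": 0.4, "x": -0.025, "y": 0.03, "z": 0, "yaw": 0}, {"jaw": 0.4, "x": -0.025, "y": 0.03, "z": 0, "yaw": 0}, {"jaw": 0.4, "x": -0.025, "y": 0.03, "z": 0, "yaw": 0}, {"jaw": 0.4, "x": -0.025, "y": 0.03, "z": 0, "yaw": 0}, {"jaw": 0.4, "x": -0.025, "y": 0.03, "z": 0, "yaw": 0}]'

```text
clock: 30.9
eef_pos: [302.4, -301.2, 149.3]
eef_rot: [1.0, -0.003, 0.0, 0.001]
contact_force: [0.8, -0.6, -0.7]
width: 0.699
```

Run:
```python
from h import *
d=shot('top','t9'); c=d['color'][:,:,::-1]
cv2.imwrite('pics/t9c.png',cv2.resize(c[130:280,190:390],(800,600),interpolation=cv2.INTER_CUBIC))
```

```text
(no output)
```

View pics/t9c.png

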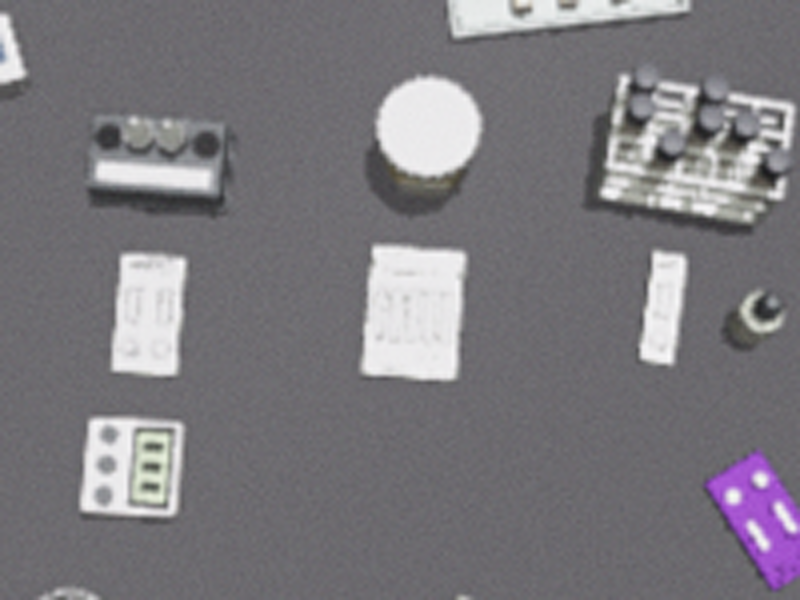

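All five pieces lie in place: two-window cassette (149,315), timer (132,467), panel (414,312), one-window cassette (663,307), and bottle standing at (762,312). A numeric check comes next.

Run:
```python
from h import *
d=np.load('t9.npz')
P=lambda u,v,z: world(d,190+u/4-.4,130+v/4-.4,z)[:2]
def quad(pts,z):
    q=np.array([P(u,v,z) for u,v in pts]); return q.mean(0),np.degrees(np.arctan2(*(q[0]+q[1]-q[2]-q[3])[::-1]))
sp={'rack':quad([(619,73),(796,102),(783,200),(609,170)],58),'swab':quad([(94,115),(229,123),(221,196),(89,190)],30),'cup':(P(429,128,59),0.)}
sp['rack']=(sp['rack'][0],-5.3); sp['swab']=(sp['swab'][0],1.2)
it={'single':('rack',quad([(655,250),(687,254),(673,364),(640,360)],6)),'duo':('swab',quad([(121,254),(187,257),(178,376),(112,373)],6)),'panel':('cup',quad([(373,245),(467,249),(458,380),(361,377)],7)),
'bottle':('rack',(P(758,315,36),0)),'timer':('swab',quad([(91,417),(184,422),(177,517),(80,514)],17))}
for k,v in sp.items(): print(k,v[0].round(1))
for k,(s,(c,a)) in it.items():
    o,y=sp[s];r=np.radians(y);e=c-o;print(k,c.round(1),'in',s,np.round([e[0]*np.cos(r)+e[1]*np.sin(r),-e[0]*np.sin(r)+e[1]*np.cos(r)],1),'ang',round(a-y,1))
print(np.linalg.norm(it['bottle'][1][0]-it['single'][1][0]),np.linalg.norm(it['timer'][1][0]-it['duo'][1][0]))
K=d['camera_matrix'];T=d['cam_to_world'];r=d['range_z'];v,u=np.mgrid[0:420,0:560]
Z=(np.stack([(u-K[0,2])/K[0,0]*r,(v-K[1,2])/K[1,1]*r,r],-1)@T[:3,:3].T+T[:3,3])[...,2]
for n,a,b in(('duo',149,315),('panel',414,312),('single',663,307),('timer',132,467)):
    print(n,'top z',np.median(Z[130+b//4-3:130+b//4+4,190+a//4-2:190+a//4+3]).round(1))
print(arm.get_obs()['joint_velocities'].round(3))
```

```text
rack [ 665.1 -165.2]
swab [636.  162.5]
cup [656.8  -1.9]
single [ 571.2 -155.6] in rack [-94.4   0.9] ang 0.2
duo [541.2 160.9] in swab [-94.8   0.3] ang 0.8
panel [555.3  -2.2] in cup [-101.5   -0.3] ang -0.3
bottle [ 563.  -206.9] in rack [-97.9 -51. ] ang 5.3
timer [445.  158.7] in swab [-191.     0.2] ang -0.2
51.98026971856554 96.16254628621334
duo top z 4.7
panel top z 6.4
single top z 5.5
timer top z 16.7
[ 0.136 -0.005  0.013  0.016  0.008  0.195]
```

All within tolerance, with the specimens where they were. Handing in.

>>> arm_command --rows '[{"jaw": 0.4, "x": 0, "y": 0, "z": 0, "yaw": 0}, {"jaw": 0.4, "x": 0, "y": 0, "z": 0, "yaw": 0}, {"jaw": 0.4, "x": 0, "y": 0, "z": 0, "yaw": 0}]'

```text
clock: 31.2
eef_pos: [304.5, -299.2, 148.6]
eef_rot: [1.0, -0.003, 0.0, 0.0]
contact_force: [0.5, -1.2, 0.2]
width: 0.7
```

```bash
python3 -c "
from rig import arm
print(arm.close_job())"
```

```text
the job is handed in; nothing more can be done
None
```

All five pieces are set out as asked, and the job was handed in at about 31 s. No verdict was reported.

My last top-camera check, read off the picture and good to about 2 mm, put every piece inside its limits. The tests are within 1 mm sideways and 1° of square:

| Piece | Measured against | Position x, y (mm) | Other check |
|---|---|---|---|
| One-window cassette | tube rack | -94, 1 | lies flat |
| Two-window cassette | swab block | -95, 0 | lies flat |
| Five-strip panel | urine cup | -101.5, 0 | lies flat |
| Buffer bottle | tube rack | -98, -51 | 52 mm from the one-window cassette |
| Timer | swab block | -191, 0 | 96 mm from the two-window cassette |

The bottle stands upright in the last picture. The specimens measured within about 1 mm of their start.

**Tool height disagreed with the description:** the fingertips rode roughly 25 mm higher than the reported tool height implied. The first few grips on the one-window cassette therefore closed above it without moving it. I felt downward in small steps to find the working height, a reading of about -14 mm for thin pieces. After that every piece was gripped on the first try, with the opening matching its width.

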